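# Tip stripped capacitors into the flap hopper

## Task

Clear the stripped capacitors off the bench: pick up the grey pouring tray by its crossbar, push its open end in through the spring flap of the sloping-front scrap hopper so that the tray holds the flap open, and tip the tray until all three capacitors have rolled into the hopper. Then draw the tray out so the flap springs fully shut, and leave the empty tray standing upright on the cardboard sheet. Do not shift the other things lying on the bench.

Things in the scene. Friction and masses are not known exactly. Their poses are not given: they have to be found in the camera images.
- tray: Loose grey plastic pouring tray 180 long (its x) x 100 wide (y), about 0.25 kg empty. Walls 50 high, 4 thick on the rear (+x) end and both sides; the -x end is the open spout. Origin: centre of its underside, z up. Inner floor: flat at z 4 from x -45 to +86, rising from x -45 to z 11 at the spout, so the capacitors stay in while it is level; tipped 35 degrees or more, spout down, they roll out.
- tray_bar (a point): Middle of the tray's handle: a straight crossbar over the tray along its y, 14 thick (x), 24 tall (z), 90 long between its two uprights. Tray frame: x +20, y 0, z 88. Pinch it from above across its thickness, fingers closing along the tray's x.
- tray_spout (a point): Middle of the lower edge of the tray's open spout end (tray frame: x -90, y 0, z 0).
- sheet: Cardboard sheet lying flat and fixed on the bench, 240 (x) x 170 (y) x 3 thick; origin: centre of its underside. The tray starts on it and must end on it.
- cap0: Stripped capacitor, a black cylinder 34 diameter x 66 long, 60 g, lying in the tray along the tray's width; origin at its middle, its y along the cylinder.
- cap1: As cap0: the second capacitor.
- cap2: As cap0: the third capacitor.
- hopper: Fixed grey sheet-steel scrap hopper, a closed box 180 deep (x) x 170 wide (y) x 207 tall, walls 4, empty; origin: centre of its underside, z up. Its +x side, looking away from the robot, is upright to z 115 (x +90), then slopes back at 45 degrees to the top edge at x -2, z 207. The slope has the flap opening. The tray goes in spout first, moving to the hopper's -x.
- mouth (a point): Middle of the opening in the hopper's slope (hopper frame: x +45, y 0, z 160). The opening is 130 wide (y -65 to +65); its lower edge is at x +86, z 119 and its upper edge at x +5, z 200. The flap fills it. With the spout pushed in about 70 past the lower edge, the capacitors roll out freely under the flap.
- flap (a joint): Angle (rad) of the aluminium flap, a plate 112 long x 126 wide hinged along the upper edge of the opening: 0 shut (in the slope), grows as it swings inward, stop at 1.3. A light spring shuts it (under 1 N at its lower edge opens it).
- flap_edge (a point): Middle of the flap's free (lower) edge; moves with the flap.
- supply: White bench power supply, fixed, 150 x 140 x 104 tall, standing beside the robot on the other side from the hopper; origin: centre of its underside. Not to be used.
- tape: Roll of tape lying flat, 100 diameter, 45 high, loose bystander; origin: centre of its underside.
- driver: Screwdriver 190 long lying on the bench, loose bystander; lies along its x.
- meter: Red multimeter 75 x 145 x 34 (43 with its dial), loose bystander, lying flat; origin: centre of its underside.
- foam: Black foam strip 50 x 130 x 12 with chips on it (17 in all), loose bystander; origin: centre of its underside.
- jar: Small pale jar 60 diameter, 90 tall, standing, loose bystander; origin: centre of its underside.

How it is judged:
By the outcome, as a careful person would: the job done as asked, in the order asked, and still so for the second after the job is handed in, with the robot touching nothing.
It also fails if it takes over 58 s, if anything falls off the work surface, if the arm or the gripper's body presses on something with over 40 N, if the wrist force passes 120 N, or if a joint passes its speed limit or range.

## Robot

A 6-joint arm with a two-finger parallel gripper is mounted at the origin on the work surface. World frame = base frame: x ahead of the robot, y to its left, z up, the work surface at z = 0. Lengths are in m, angles in rad, forces in N, time in s.
With the tool pointing down it reaches from about 0.3 to 0.95 m from the base axis. Payload 3.1 kg.
Tool frame: the origin (TCP) lies between the finger pads; the fingertips stand 19 mm ahead of it and the grasp point (between the pads) is the TCP (robot.tips_ahead is the distance from the TCP to the fingertips, in m); z points along the fingers, y is the direction in which the jaws open and shut (so a half turn about z gives the same grasp; the last joint's range is limited). The gripper opens to 85 mm and grips with 20 to 120 N. Pads are 22 mm wide; open, the fingers measure 114 mm over their backs; the gripper's body (76 mm by 85 mm) begins 54 mm behind the grasp point. The pads swing forward as they close: fully open they stand 13 mm farther back than shut.
Start: joints at [-1.275, 0.308, 1.634, -0, 1.2, -0.07], TCP at [0.224, -0.584, 0.224] pointing down, gripper open.
Joint ranges: [-3.06, 3.06], [-0.79, 1.96], [0.05, 2.63], [-1.19, 4.34], [0.05, 2.64], [-2.94, 2.94]. Speed limits (rad/s): [2.79, 2.79, 3.14, 3.14, 3.14, 3.14].

## Interface

Orientations are given as a 3x3 rotation matrix whose columns are the frame's x, y, z axes.
In Python, from rig import robot, optics gives the robot as it stands.
- The arm moves only by the tool drive_tool, never from a script. Its argument "targets" is a list of rows, each a list of 7 numbers: the shift along the tool's x, y, z in mm, then the turn, a rotation vector about the tool's x, y, z in rad, then the finger opening in mm, from 0 to 85.4. A call has 1 to 20 rows; each row shifts and turns the commanded pose from where the row before left it, along the tool's axes as they then stand; what a row does not reach is not made up. A row lasts 1/8 s, in which the tool goes at most 62.5 mm and 10.7 degrees, less where a joint would pass 70% of its speed; a pose out of reach is approached as far as the arm can. A call with a gripper value outside its range is refused whole. The fingers move at their own pace and stop on an object; "squeeze" is the grip in N (left out, the last holds). Time passes only in rows, so rows that do not move let the fingers close. It gives the time, the measured TCP pose, the force and the opening at its end, in the units of the state.
- robot.get_state(): the state, without advancing time (a new reading comes with each control period).
- optics.camera(name): name is "scene" or "side" or "wrist"; returns (picture, depth): 400x640x3 uint8, red, green, blue; 400x640 float32, m along the optical axis (not along the pixel's ray), 0 where there is no reading.
- optics.get_calibration(name): a dict with "mtx" (3x3 intrinsics, pixels), "T" (4x4, takes a point from camera to world coordinates); the wrist camera has in their place "mount" (4x4, takes a point from camera to tool coordinates, whose origin is the TCP and whose axes are the flange's). Camera axes: x right, y down, z forward; pixel columns grow to the right and rows downward; lengths in m; the calibration is good to about 2 mm. A picture is of the moment at which its call begins: read the wrist's pose just before it. get_calibration takes no time and is no camera call.
- robot.job_done(): hands the job in, once; it reports no verdict.
Trained networks look in the newest picture that a camera, given by its name, has taken for a name from the list of things; names that differ only in an ending like _2 or _b are one class to them, and where a whole thing is asked for, a point or a joint stands for the part that bears it (a point fixed in the world has none). Each returns a list of dicts, best first, with "score" (0 to 1); they miss things now and then, are a little off and sometimes report something else, mostly with a low value. They report only what shows in the picture. A call takes as long as a camera call.
- optics.cut_out(target, camera): "mask" (400x640 bool, what is visible of it) and "box" ([left, top, width, height] in pixels, round what is visible of it).
- optics.spot_point(target, camera): "location" ([row, column] in pixels: a listed point, or the origin of a listed thing).
The state is a dict: "time": time; "qpos": joint angles; "joint_velocities": joint speeds; "joint_torque": joint torques, N m; "tcp_pos": TCP position; "tool_rot": TCP orientation; "force": force on the tool from outside, world axes, zero at the start; "moment": the same for the moment, N m; "grip_width": finger opening in m.
Only numpy, scipy, OpenCV 4.12 (cv2) and the standard library are available. Lean on these libraries where they do the work, as an engineer would, in place of code of your own. Each camera call takes 0.05 s, during which the arm holds its last target.

## Working session

There is one attempt and no reset: what is moved stays moved. The work goes in short steps, Python scripts to look and compute and a tool call to move; the robot and the scene stay as the last step left them, time stands still between calls to the robot, and variables do not carry over. Pictures are saved under pics/ and viewed, and the job is handed in when it is done.

Besides the shell and the picture viewer there is one more tool, called after ">>>" as name(argument=value, ...) on one line, values as JSON. drive_tool: Moves the arm, as the interface text tells. Its arguments: {"type":"object","properties":{"targets":{"type":"array"},"squeeze":{"type":"number"}},"required":["targets"]}

```bash
mkdir -p pics; ls
cat > h.py <<'E'
import numpy as np, cv2
from rig import robot, optics
np.set_printoptions(precision=4,suppress=True)
def snap(n,f=None):
    im,d=optics.camera(n)
    if f: cv2.imwrite('pics/'+f,im[:,:,::-1])
    return im,d
def calT(n,st=None):
    c=optics.get_calibration(n)
    if 'T' in c: return c['mtx'],c['T']
    st=st or robot.get_state()
    T=np.eye(4);T[:3,:3]=st['tool_rot'];T[:3,3]=st['tcp_pos']
    return c['mtx'],T@c['mount']
def cloud(n,d,st=None):
    K,T=calT(n,st)
    v,u=np.mgrid[:d.shape[0],:d.shape[1]]
    p=np.stack([(u-K[0,2])/K[0,0]*d,(v-K[1,2])/K[1,1]*d,d],-1)
    return p@T[:3,:3].T+T[:3,3]
E
python3 - <<'E'
from h import *
for n in ['scene','side','wrist']:
    st=robot.get_state()
    im,d=snap(n,n+'0.png'); P=cloud(n,d,st)
    np.savez('/tmp/%s0.npz'%n,im=im,d=d,P=P)
    if n!='wrist': print(n,calT(n)[1])
print(robot.get_state())
E
```

```text
pics
scene [[ 0.08    0.5496 -0.8316  1.4817]
 [ 0.9967 -0.0359  0.0721 -0.1431]
 [ 0.0098 -0.8347 -0.5507  0.7377]
 [ 0.      0.      0.      1.    ]]
side [[-0.9982 -0.0453  0.0397  0.5168]
 [-0.0592  0.6159 -0.7856  0.6274]
 [ 0.0112 -0.7865 -0.6174  0.7031]
 [ 0.      0.      0.      1.    ]]
{'time': 0.15, 'qpos': array([-1.2747,  0.3089,  1.6349, -0.    ,  1.1997, -0.0697]), 'joint_velocities': array([ 0.    , -0.0028, -0.005 ,  0.0002, -0.0005,  0.0012]), 'joint_torque': array([ -0.0001, -41.5804, -27.7147,  -0.0001,   0.0061,   0.    ]), 'tcp_pos': array([ 0.2233, -0.583 ,  0.2229]), 'tool_rot': array([[ 0.9338,  0.3577, -0.0006],
       [ 0.3577, -0.9338,  0.0017],
       [ 0.0001, -0.0018, -1.    ]]), 'force': array([-0.2143, -0.2144, -0.37  ]), 'moment': array([-0.0411, -0.0173, -0.0029]), 'grip_width': 0.08536329229298449}
```

View pics/scene0.png

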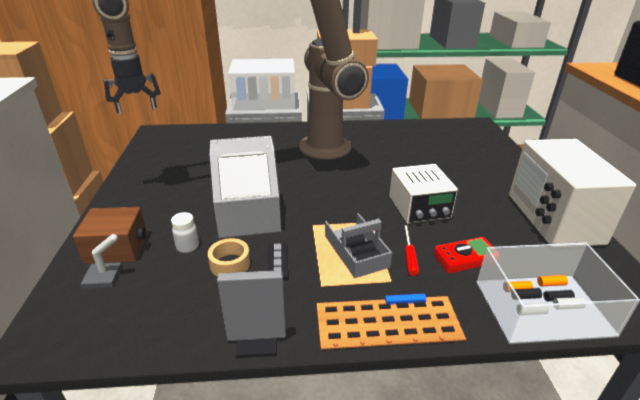

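View pics/side0.png

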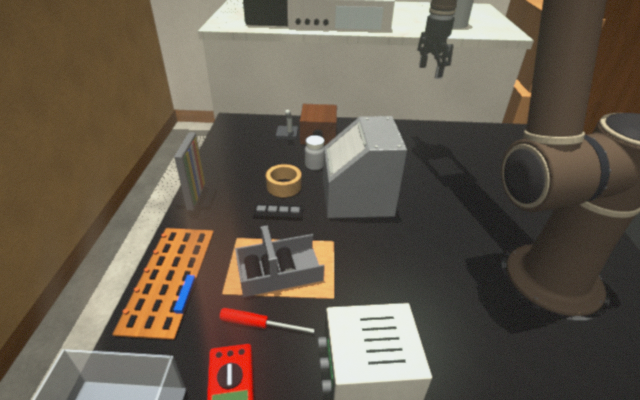

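View pics/wrist0.png

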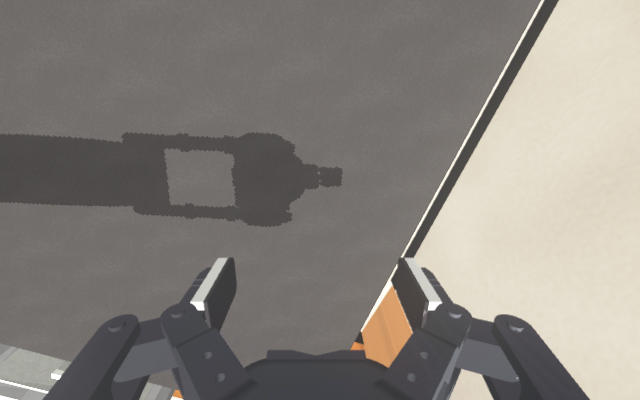

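Run:
```python
from h import *
names=['tray','tray_bar','tray_spout','sheet','cap0','hopper','mouth','flap_edge','tape','driver','meter','foam','jar','supply']
for n in ['scene','side']:
    z=np.load('/tmp/%s0.npz'%n);P=z['P'];d=z['d']
    K,T=calT(n)
    snap(n)
    for t in names:
        o=''
        if t not in('mouth','flap_edge','tray_bar','tray_spout'):
            for r in optics.cut_out(t,n)[:3 if t=='cap0' else 1]:
                m=r['mask']&(d>0); q=P[m]
                if len(q)==0: continue
                o+=' cut %.2f n%d box%s med%s lo%s hi%s'%(r['score'],m.sum(),r['box'],np.median(q,0),np.percentile(q,2,axis=0),np.percentile(q,98,axis=0))
                np.save('/tmp/m_%s_%s.npy'%(n,t),r['mask']) if t!='cap0' else 0
        if t in('mouth','flap_edge','tray_bar','tray_spout','hopper','tray','sheet'):
            for r in optics.spot_point(t,n)[:1]:
                y,x=np.round(r['location']).astype(int)
                o+=' spot %.2f %s %s'%(r['score'],r['location'],P[y,x])
        print(n,t,o)
```

```text
scene tray  cut 0.66 n1990 box[324.0, 217.5, 65.9, 59.2] med[0.6546 0.0312 0.0417] lo[ 0.538  -0.0456  0.0061] hi[0.7189 0.0956 0.1048] spot 0.92 [252.4, 352.2] [0.658  0.0088 0.0324]
scene tray_bar  spot 0.74 [264.6, 228.1] [ 0.694  -0.2937  0.0402]
scene tray_spout  spot 0.71 [229.5, 340.2] [ 0.5461 -0.0077  0.0171]
scene sheet  cut 0.93 n1719 box[312.4, 225.5, 79.7, 60.2] med[ 0.6815 -0.0398  0.0041] lo[ 0.5032 -0.0771  0.0012] hi[0.737  0.0866 0.007 ] spot 0.93 [254.5, 347.4] [ 0.6807 -0.0074  0.0462]
scene cap0  cut 0.66 n296 box[348.5, 241.8, 28.7, 14.4] med[0.6464 0.0331 0.0383] lo[0.6157 0.0005 0.0271] hi[0.6697 0.0664 0.0435] cut 0.60 n160 box[353.8, 250.8, 26.4, 9.3] med[0.6782 0.0417 0.0403] lo[0.6604 0.011  0.0362] hi[0.691  0.072  0.0443]
scene hopper  cut 0.58 n6190 box[208.6, 136.0, 70.8, 98.3] med[ 0.4991 -0.2612  0.1401] lo[ 0.355  -0.3426  0.0098] hi[ 0.5341 -0.1776  0.2095] spot 0.85 [213.1, 248.6] [ 0.5238 -0.2516  0.0696]
scene mouth  spot 0.69 [252.3, 347.2] [ 0.6794 -0.0074  0.0514]
scene flap_edge  spot 0.90 [197.1, 245.2] [ 0.5241 -0.2577  0.1211]
scene tape 
[... 2085 characters left out ...]
877 -0.2461  0.0462]
side driver  cut 0.84 n742 box[217.5, 307.7, 95.2, 21.0] med[0.6622 0.1671 0.0206] lo[0.5418 0.1494 0.0089] hi[0.7164 0.1792 0.0262]
side meter  cut 0.84 n2369 box[208.3, 345.7, 44.5, 54.3] med[0.6671 0.2865 0.034 ] lo[0.6293 0.2334 0.028 ] hi[0.7078 0.3271 0.0422]
side foam  cut 0.80 n797 box[254.4, 202.6, 48.9, 19.3] med[ 0.6458 -0.1686  0.0115] lo[ 0.5817 -0.2027 -0.0012] hi[ 0.7083 -0.1509  0.0183]
side jar  cut 0.85 n606 box[306.6, 135.1, 18.0, 35.2] med[ 0.5614 -0.3944  0.0568] lo[ 0.5353 -0.4385  0.0012] hi[ 0.5902 -0.3848  0.0907]
side supply  cut 0.97 n9330 box[316.0, 302.1, 114.1, 97.9] med[0.4299 0.2722 0.1033] lo[0.351  0.1833 0.0405] hi[0.5088 0.3243 0.1058]
```

Run:
```python
from h import *
S={n:np.load('/tmp/%s0.npz'%n) for n in('scene','side')}
for n in S:
    P=S[n]['P'];d=S[n]['d']
    m=(d>0)&(P[...,0]>.5)&(P[...,0]<.76)&(P[...,1]>-.07)&(P[...,1]<.12)
    q=P[m&(P[...,2]>.097)&(P[...,2]<.11)]
    r=cv2.minAreaRect((q[:,:2]*1000).astype(np.float32)); print(n,'bar',len(q),r,np.median(q[:,2]))
    q=P[m&(P[...,2]>.046)&(P[...,2]<.06)]
    r=cv2.minAreaRect((q[:,:2]*1000).astype(np.float32)); print(n,'rim',len(q),r,np.median(q[:,2]))
    s=P[m&(P[...,2]<.008)&(P[...,2]>-.004)]
    m=(d>0)&(P[...,0]>.3)&(P[...,0]<.56)&(P[...,1]>-.36)&(P[...,1]<-.15)
    q=P[m&(P[...,2]>.2)]
    r=cv2.minAreaRect((q[:,:2]*1000).astype(np.float32)); print(n,'hopper top',len(q),r,np.median(q[:,2]))
    # slope plane
    q=P[m&(P[...,2]>.13)&(P[...,2]<.19)]; q=q[(q[:,0]>.42)&(abs(q[:,1]+.255)<.055)]
    c=q.mean(0);u,sv,vt=np.linalg.svd(q-c,full_matrices=False);print('slope n',vt[2],c,sv[2]/len(q)**.5)
    q=P[m&(P[...,2]>.03)&(P[...,2]<.1)]; 
    r=cv2.minAreaRect((q[:,:2]*1000).astype(np.float32)); print(n,'hopper side',len(q),r, np.percentile(q,[2,50,98],axis=0))
    for ax,(lo,hi) in {'x':(.35,.51),}.items():
        f=q[(q[:,1]>-.185)&(q[:,0]<.515)&(q[:,0]>.35)]
        if len(f)>50: print('yside fit y=a x+b',np.polyfit(f[:,0],f[:,1],1))
    f=q[(q[:,0]>.515)&(q[:,1]<-.19)]
    if len(f)>50: print('front fit x=a y+b',np.polyfit(f[:,1],f[:,0],1),np.median(f,0))
# everything above bench: top heights map list
P=S['scene']['P'];
m=(P[...,0]>.75)&(P[...,0]<1.0)&(abs(P[...,1]+.25)<.15)&(P[...,2]>.05)
print('file',np.percentile(P[m],[1,50,99],axis=0))
```

```text
scene bar 221 ((639.44873046875, 31.090662002563477), (17.761804580688477, 102.75367736816406), 18.600936889648438) 0.10325223112614712
scene rim 404 ((621.174072265625, 24.45879364013672), (181.61981201171875, 102.93058776855469), 18.96167755126953) 0.052658062090157554
scene hopper top 1143 ((396.6724548339844, -268.7786865234375), (106.26276397705078, 169.57167053222656), 5.855992317199707) 0.20807265501746253
slope n [-0.6977 -0.0727 -0.7127] [ 0.4813 -0.2556  0.1596] 0.0021129801030949965
scene hopper side 1410 ((439.21832275390625, -264.90447998046875), (185.55722045898438, 170.11997985839844), 6.551400184631348) [[ 0.5131 -0.3378  0.0318]
 [ 0.5258 -0.2568  0.0658]
 [ 0.5356 -0.1742  0.0986]]
front fit x=a y+b [-0.1076  0.4981] [ 0.5268 -0.2664  0.0658]
side bar 255 ((636.402099609375, 32.87078857421875), (15.771286964416504, 103.61654663085938), 18.320697784423828) 0.10215645418259078
side rim 600 ((617.173583984375, 26.56836700439453), (179.6327362060547, 104.33109283447266), 18.555776596069336) 0.05155312559735137
side hopper top 1410 ((393.0555419921875, -267.9429626464844), (98.19064331054688, 177.5718994140625), 6.377158164978027) 0.20651710977833332
slope n [-0.7033 -0.0752 -0.7069] [ 0.4765 -0.2527  0.1606] 0.0009028133016426594
side hopper side 1621 ((469.9718017578125, -212.99761962890625), (126.5596694946289, 246.8555908203125), 53.84172821044922) [[ 0.3393 -0.2832  0.0317]
 [ 0.4328 -0.1796  0.0664]
 [ 0.5265 -0.1691  0.0987]]
yside fit y=a x+b [ 0.1011 -0.2218]
front fit x=a y+b [-0.1067  0.4964] [ 0.524  -0.259   0.0668]
file [[ 0.8733 -0.2793  0.0516]
 [ 0.8901 -0.221   0.1285]
 [ 0.8926 -0.162   0.1819]]
```

Run:
```python
import cv2
a=cv2.imread('pics/scene0.png')[130:350,200:480];cv2.imwrite('pics/sc_crop.png',cv2.resize(a,None,fx=2.7,fy=2.7,interpolation=cv2.INTER_CUBIC))
a=cv2.imread('pics/side0.png')[100:310,120:420];cv2.imwrite('pics/si_crop.png',cv2.resize(a,None,fx=2.6,fy=2.6,interpolation=cv2.INTER_CUBIC))
```

```text
(no output)
```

View pics/sc_crop.png

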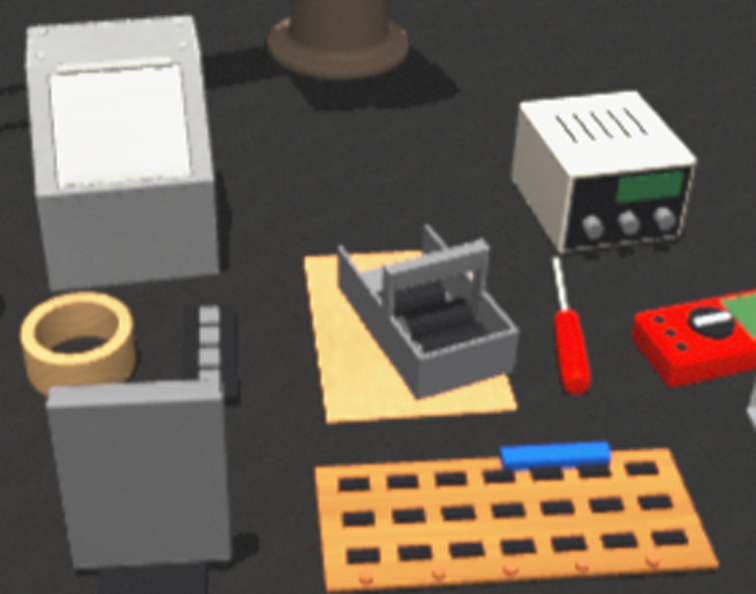

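View pics/si_crop.png

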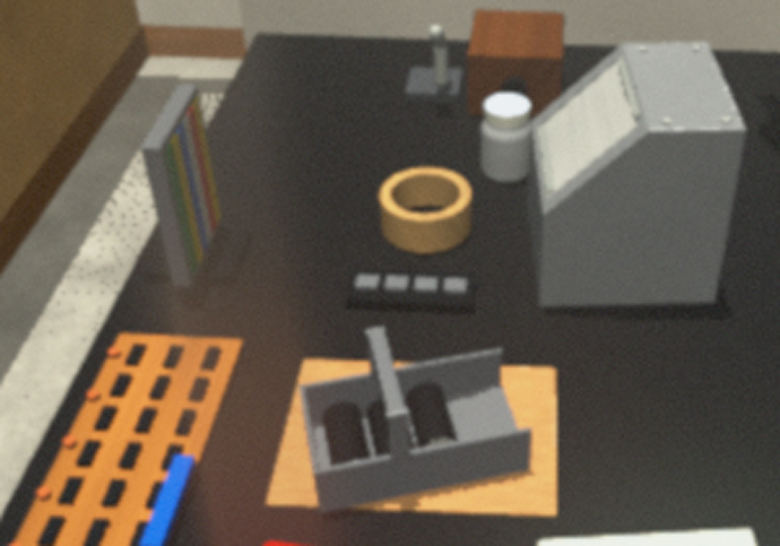

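```bash
cat > plan.py <<'E'
from h import *
from scipy.spatial.transform import Rotation as R, Slerp
def rows(p,Rm,wps,vmax=55,wmax=.17,g=85,nmin=None):
    """wps list of (pos,rot or None,nmin)"""
    out=[];p=np.array(p,float);Rm=np.array(Rm,float)
    for (tp,tr,nm) in wps:
        tp=np.array(tp,float);tr=Rm if tr is None else tr
        rv=(R.from_matrix(Rm).inv()*R.from_matrix(tr)).as_rotvec()
        n=max(nm,int(np.ceil(np.linalg.norm(tp-p)*1000/vmax)),int(np.ceil(np.linalg.norm(rv)/wmax)),1)
        p0,R0=p.copy(),Rm.copy()
        for i in range(1,n+1):
            wp=p0+(tp-p0)*i/n; wr=(R.from_matrix(R0)*R.from_rotvec(rv*i/n)).as_matrix()
            s=np.round(Rm.T@(wp-p)*1000,1); r=np.round((R.from_matrix(Rm).inv()*R.from_matrix(wr)).as_rotvec(),3)
            out.append([*s,*r,g]); p=p+Rm@(s/1000); Rm=Rm@R.from_rotvec(r).as_matrix()
    return out,p,Rm
def show(out):
    print(len(out),'rows');print('['+','.join('['+','.join('%g'%(v+0) for v in r)+']' for r in out)+']')
def tool(yaw,tilt=0): # deg; tray yaw, tilt spout down
    a=np.radians(yaw);Rt=R.from_euler('z',yaw,degrees=True)*R.from_euler('y',-tilt,degrees=True)
    M=Rt.as_matrix();return np.stack([M[:,1],M[:,0],-M[:,2]],1)
E
python3 - <<'E'
from plan import *
st=robot.get_state()
o,p,Rm=rows(st['tcp_pos'],st['tool_rot'],[([.23,-.56,.34],None,1),([.55,-.15,.34],tool(0),1),([.638,.032,.24],tool(18.7),1)])
show(o);print(p,Rm)
E
```

```text
18 rows
[[4.8,-6.6,-38.7,0,0,0,85],[4.9,-6.6,-38.7,0,0,0,85],[4.8,-6.6,-38.7,0,0,0,85],[44.5,-26.8,0,0,0,-0.12,85],[47.5,-21.3,0,0,0,-0.121,85],[49.7,-15.5,0,0,0,-0.12,85],[51.1,-9.4,0,0,0,-0.121,85],[51.9,-3.1,0,0,0,-0.12,85],[51.9,3.1,0,0,0,-0.121,85],[51.2,9.4,0,0,0,-0.12,85],[49.7,15.4,0,0,0,-0.121,85],[47.4,21.3,0,0,0,-0.12,85],[44.6,26.8,0,0,0,-0.121,85],[36.4,17.6,20,0,0,-0.065,85],[35.2,19.9,20,0,0,-0.066,85],[33.8,22.2,20,0,0,-0.065,85],[32.2,24.4,20,0,0,-0.065,85],[30.7,26.4,20,0,0,-0.065,85]]
[0.638  0.0321 0.24  ] [[-0.3203  0.9473 -0.    ]
 [ 0.9473  0.3203  0.    ]
 [ 0.     -0.     -1.    ]]
```

>>> drive_tool(targets=[[5, -6.5, -38.5, 0, 0, 0, 85], [5, -6.5, -38.5, 0, 0, 0, 85], [5, -6.5, -39, 0, 0, 0, 85], [44.5, -27, 0, 0, 0, -0.12, 85], [47.5, -21, 0, 0, 0, -0.12, 85], [49.5, -15.5, 0, 0, 0, -0.12, 85], [51, -9.5, 0, 0, 0, -0.12, 85], [52, -3, 0, 0, 0, -0.12, 85], [52, 3, 0, 0, 0, -0.12, 85], [51, 9.5, 0, 0, 0, -0.12, 85], [49.5, 15.5, 0, 0, 0, -0.12, 85], [47.5, 21.5, 0, 0, 0, -0.12, 85], [44.5, 27, 0, 0, 0, -0.12, 85], [36.5, 17.5, 20, 0, 0, -0.065, 85], [35, 20, 20, 0, 0, -0.066, 85], [34, 22, 20, 0, 0, -0.065, 85], [32, 24.5, 20, 0, 0, -0.065, 85], [31, 26.5, 20, 0, 0, -0.065, 85]], squeeze=60)

```text
time: 4.2
tcp_pos: [0.6411, 0.0317, 0.2393]
tool_rot: [[-0.318, 0.948, 0.0], [0.948, 0.318, -0.0], [-0.0, 0.0, -1.0]]
force: [-0.3, -0.8, 0.0]
grip_width: 0.0851
```

Run:
```python
from plan import *
st=robot.get_state();print(st['qpos'],st['tcp_pos'])
im,d=snap('wrist','w1.png');P=cloud('wrist',d,st)
m=(d>0)&(P[...,2]>.098)&(P[...,2]<.108)&(abs(P[...,0]-.638)<.05)&(abs(P[...,1]-.032)<.06)
q=P[m];print(len(q),np.median(q[:,2]),cv2.minAreaRect((q[:,:2]*1000).astype(np.float32)))
m=(d>0)&(P[...,2]>.048)&(P[...,2]<.058)&(abs(P[...,0]-.62)<.15)&(abs(P[...,1]-.03)<.1)
q=P[m];print(len(q),np.median(q[:,2]),cv2.minAreaRect((q[:,:2]*1000).astype(np.float32)))
```

```text
[-0.0183  0.3269  1.577  -0.0001  1.2373 -0.3415] [0.6411 0.0317 0.2393]
1262 0.10247170268078154 ((636.14599609375, 32.43458557128906), (15.567705154418945, 100.96575164794922), 18.704227447509766)
1280 0.0524150507053692 ((617.3544311523438, 26.22545623779297), (180.41259765625, 100.82559204101562), 18.436077117919922)
```

View pics/w1.png

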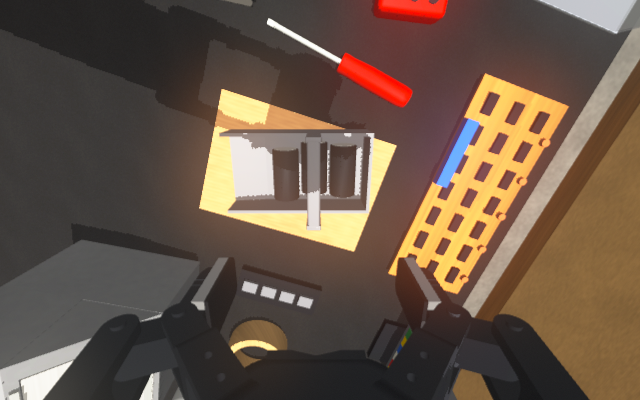

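>>> drive_tool(targets=[[2, -4, 30, 0, 0, 0, 85], [0, 0, 45, 0, 0, 0, 85], [0, 0, 40, 0, 0, 0, 85], [0, 0, 20, 0, 0, 0, 85], [0, 0, 10, 0, 0, 0, 85], [0, 0, 0, 0, 0, 0, 0], [0, 0, 0, 0, 0, 0, 0], [0, 0, 0, 0, 0, 0, 0], [0, 0, 0, 0, 0, 0, 0], [0, 0, 0, 0, 0, 0, 0], [0, 0, 0, 0, 0, 0, 0]], squeeze=70)

```text
time: 5.62
tcp_pos: [0.6367, 0.0311, 0.0957]
tool_rot: [[-0.316, 0.949, 0.001], [0.949, 0.316, -0.0], [-0.0, 0.001, -1.0]]
force: [-0.5, -0.1, 3.3]
grip_width: 0.0003
```

Run:
```python
from plan import *
st=robot.get_state();print(st['qpos'],st['tcp_pos'],st['force'],st['moment'],st['grip_width'])
snap('side','s2.png')
```

```text
[-0.0194  0.4708  1.6903 -0.      0.9792 -0.3405] [0.6367 0.0311 0.0957] [-0.4776 -0.0704  3.3133] [0.036  0.0021 0.0233] 0.0003188767911723736
```

Run:
```python
from plan import *
snap('scene','c2.png');snap('wrist','w2.png')
a=cv2.imread('pics/s2.png')[200:310,200:360];b=cv2.imread('pics/c2.png')[180:290,290:450]
cv2.imwrite('pics/z2.png',np.vstack([cv2.resize(x,None,fx=2.7,fy=2.7,interpolation=cv2.INTER_CUBIC) for x in(a,b)]))
```

```text
(no output)
```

View pics/z2.png

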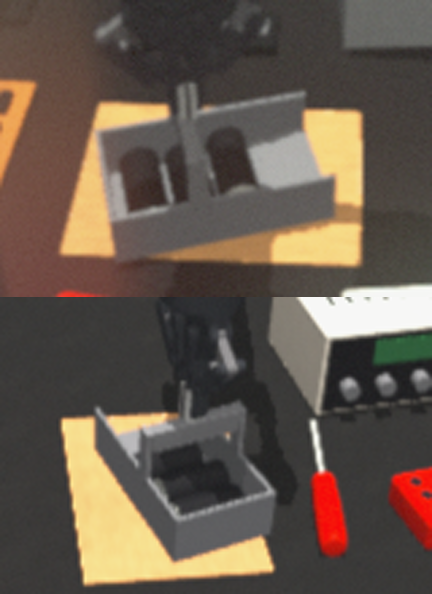

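View pics/w2.png

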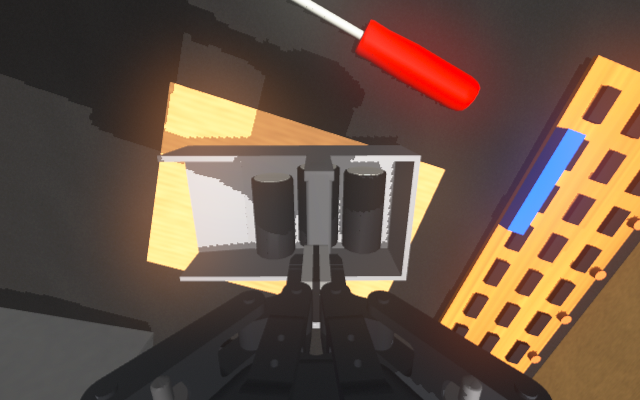

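Run:
```python
from plan import *
st=robot.get_state()
vis=[]
for n in ('scene','side','wrist'):
    K,T=calT(n,st); im,d=snap(n); P=cloud(n,d,st)
    X=np.linalg.inv(T)@np.r_[st['tcp_pos'],1]; u=K@X[:3]; u=u[:2]/u[2]; print(n,u,'depth tcp',X[2],'seen',d[int(u[1]),int(u[0])] if 0<=u[1]<400 else None)
    np.savez('/tmp/%s2.npz'%n,im=im,d=d,P=P)
    if n=='wrist': print(optics.get_calibration('wrist')['mount'])
P=np.load('/tmp/scene2.npz')['P'];d=np.load('/tmp/scene2.npz')['d']
for n in ('scene','side'):
    P=np.load('/tmp/%s2.npz'%n)['P'];d=np.load('/tmp/%s2.npz'%n)['d']
    m=(d>0)&(abs(P[...,0]-.637)<.12)&(abs(P[...,1]-.03)<.12)
    for z in np.arange(.06,.24,.01):
        q=P[m&(abs(P[...,2]-z)<.005)]
        if len(q): print(n,'%.2f'%z,len(q),np.percentile(q,[2,50,98],axis=0)[:,:2].ravel())
```

```text
scene [361.0138 226.2871] depth tcp 1.0687221114486354 seen 1.0568824
side [268.2609 243.2367] depth tcp 0.8482743752514411 seen 0.831561
wrist [317.9957 252.5565] depth tcp 0.16920335922812604 seen 0.14776462
[[-0.001  -0.9447 -0.328   0.0847]
 [ 1.     -0.0011  0.     -0.0013]
 [-0.0004 -0.328   0.9447 -0.1497]
 [ 0.      0.      0.      1.    ]]
scene 0.06 65 [ 0.5766 -0.0412  0.6579 -0.0004  0.7097  0.0931]
scene 0.07 28 [ 0.6195 -0.0193  0.6324  0.0716  0.6632  0.0796]
scene 0.08 60 [ 0.6303 -0.0195  0.6478  0.0187  0.6623  0.0802]
scene 0.09 134 [ 0.6292 -0.0164  0.6454  0.0301  0.6612  0.0798]
scene 0.10 198 [ 0.6205 -0.0173  0.644   0.0271  0.6613  0.0779]
scene 0.11 40 [ 0.625  -0.0114  0.6447  0.0238  0.655   0.0736]
scene 0.12 39 [0.6355 0.0175 0.6465 0.0272 0.6526 0.0402]
scene 0.13 33 [0.6376 0.0188 0.6486 0.0271 0.6521 0.0386]
scene 0.14 21 [0.6327 0.0173 0.646  0.022  0.6524 0.0375]
scene 0.15 46 [0.6139 0.0093 0.6414 0.0207 0.6677 0.0464]
scene 0.16 63 [0.6061 0.0073 0.6506 0.0246 0.6751 0.0505]
scene 0.17 81 [0.6011 0.0053 0.6541 0.0258 0.6838 0.0515]
scene 0.18 82 [
[... 687 characters left out ...]
2 0.0553]
side 0.12 48 [0.6209 0.0335 0.6342 0.0409 0.6451 0.0439]
side 0.13 46 [0.6205 0.034  0.6317 0.0406 0.6464 0.0447]
side 0.14 51 [0.6179 0.0224 0.6334 0.0401 0.6475 0.0454]
side 0.15 103 [0.6034 0.0211 0.6332 0.0411 0.6593 0.0519]
side 0.16 201 [0.5972 0.0126 0.6353 0.0357 0.6677 0.0541]
side 0.17 141 [0.5902 0.011  0.628  0.0411 0.6746 0.0572]
side 0.18 178 [0.5804 0.0137 0.6292 0.0436 0.6817 0.0594]
side 0.19 232 [0.5753 0.0197 0.6326 0.0435 0.6917 0.0612]
side 0.20 267 [0.5794 0.0061 0.6358 0.0446 0.6908 0.0582]
side 0.21 209 [0.5942 0.0226 0.6378 0.0449 0.6759 0.0547]
side 0.22 62 [0.5959 0.026  0.6583 0.0484 0.6736 0.0538]
side 0.23 43 [0.5982 0.0355 0.6387 0.0624 0.6691 0.0687]
```

Run:
```python
from plan import *
im=np.load('/tmp/wrist2.npz')['im'][:,:,::-1];d=np.load('/tmp/wrist2.npz')['d']
cv2.imwrite('pics/w2z.png',cv2.resize(im[140:360,220:420],None,fx=3.6,fy=2.7,interpolation=cv2.INTER_CUBIC)[:600])
P=np.load('/tmp/wrist2.npz')['P']
for v in (180,210,240,255,265,275,285,295,305,325): print(v,[ '%d:%.3f'%(u,P[v,u,2]) for u in range(288,350,6)])
```

```text
180 ['288:0.245', '294:0.007', '300:0.033', '306:0.104', '312:0.103', '318:0.103', '324:0.102', '330:0.104', '336:0.033', '342:0.007', '348:0.032']
210 ['288:0.033', '294:0.008', '300:0.032', '306:0.102', '312:0.103', '318:0.103', '324:0.102', '330:0.102', '336:0.031', '342:0.023', '348:0.034']
240 ['288:0.035', '294:0.025', '300:0.032', '306:0.038', '312:0.102', '318:0.103', '324:0.103', '330:0.101', '336:0.030', '342:0.028', '348:0.035']
255 ['288:0.035', '294:0.111', '300:0.110', '306:0.118', '312:0.118', '318:0.118', '324:0.118', '330:0.111', '336:0.111', '342:0.021', '348:0.020']
265 ['288:0.036', '294:0.121', '300:0.121', '306:0.128', '312:0.127', '318:0.127', '324:0.127', '330:0.121', '336:0.121', '342:0.122', '348:0.037']
275 ['288:0.129', '294:0.130', '300:0.129', '306:0.136', '312:0.245', '318:0.134', '324:0.136', '330:0.136', '336:0.130', '342:0.130', '348:0.052']
285 ['288:0.144', '294:0.147', '300:0.147', '306:0.144', '312:0.140', '318:0.140', '324:0.144', '330:0.147', '336:0.147', '342:0.145', '348:0.002']
295 ['288:0.151', '294:0.150', '300:0.151', '306:0.151', '312:0.140', '318:0.140', '324:0.150', '330:0.150', '336:0.151', '342:0.151', '348:0.151']
305 ['288:0.156', '294:0.156', '300:0.156', '306:0.156', '312:0.141', '318:0.140', '324:0.155', '330:0.157', '336:0.158', '342:0.157', '348:0.158']
325 ['288:0.172', '294:0.173', '300:0.245', '306:0.164', '312:0.102', '318:0.102', '324:0.152', '330:0.173', '336:0.172', '342:0.173', '348:0.172']
```

View pics/w2z.png

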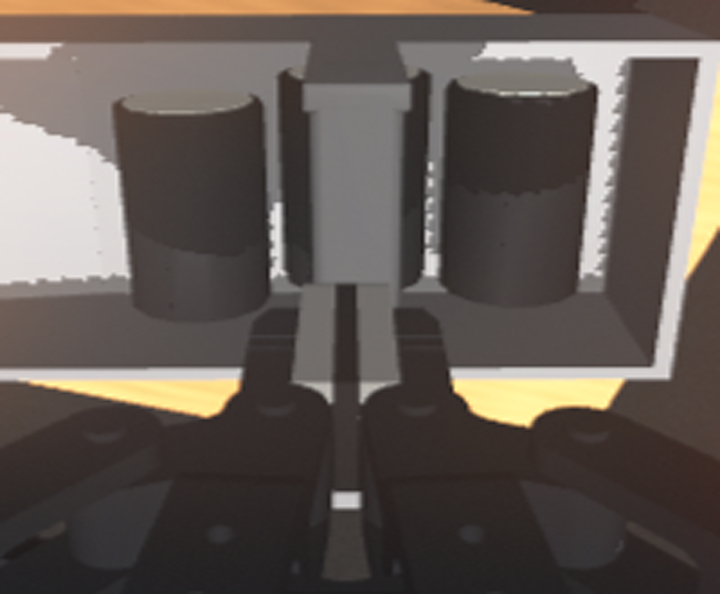

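Run:
```python
from plan import *
print(robot.tips_ahead,[a for a in dir(robot) if a[0]!='_'],[a for a in dir(optics) if a[0]!='_'])
d=np.load('/tmp/wrist2.npz')['d'];P=np.load('/tmp/wrist2.npz')['P']
for v in range(240,262,2): print(v,[ '%.4f'%P[v,u,2] for u in (296,300,306,312,318,324,330,336)], P[v,300,:2],P[v,318,:2])
```

```text
0.019 ['PlanningError', 'get_state', 'job_done', 'tips_ahead'] ['camera', 'cut_out', 'get_calibration', 'spot_point']
240 ['0.0064', '0.0317', '0.0384', '0.1023', '0.1032', '0.1031', '0.1015', '0.0304'] [0.6307 0.0035] [0.6328 0.0426]
242 ['0.0066', '0.0322', '0.0379', '0.1024', '0.1026', '0.1026', '0.1013', '0.0307'] [0.6312 0.0019] [0.6333 0.0411]
244 ['0.0062', '0.0314', '0.0377', '0.1018', '0.1024', '0.1029', '0.1010', '0.0076'] [ 0.6318 -0.0003] [0.6337 0.0399]
246 ['0.0061', '0.0068', '0.1079', '0.1087', '0.1081', '0.1079', '0.1018', '0.0061'] [ 0.6351 -0.0151] [0.6331 0.0415]
248 ['0.0075', '0.0074', '0.1105', '0.1103', '0.1104', '0.1108', '0.1011', '0.0077'] [ 0.6357 -0.0168] [0.6331 0.0416]
250 ['0.0116', '0.0116', '0.1135', '0.1125', '0.1136', '0.1117', '0.1004', '0.0113'] [ 0.6358 -0.0165] [0.6329 0.0421]
252 ['0.0141', '0.0152', '0.1152', '0.1146', '0.1153', '0.1156', '0.1017', '0.0144'] [ 0.636  -0.0165] [0.6329 0.0419]
254 ['0.1093', '0.1104', '0.1172', '0.1162', '0.1168', '0.1173', '0.1097', '0.1108'] [0.625  0.0351] [0.633  0.0416]
256 ['0.1116', '0.1119', '0.1199', '0.1193', '0.1185', '0.1194', '0.1113', '0.1109'] [0.6252 0.0348] [0.6331 0.0414]
258 ['0.1138', '0.1145', '0.1195', '0.1204', '0.1218', '0.1189', '0.1144', '0.1140'] [0.6252 0.0351] [0.6328 0.0421]
260 ['0.1162', '0.1164', '0.1228', '0.1233', '0.1227', '0.1227', '0.1170', '0.1163'] [0.6253 0.0351] [0.633  0.0416]
```

Run:
```python
from plan import *
M=optics.get_calibration('wrist');K=M['mtx'];mt=M['mount'];print(K)
for f in('wrist0','wrist2'):
    d=np.load('/tmp/%s.npz'%f)['d']
    v,u=np.mgrid[:400,:640]
    p=np.stack([(u-K[0,2])/K[0,0]*d,(v-K[1,2])/K[1,1]*d,d],-1)@mt[:3,:3].T+mt[:3,3]
    m=(d>0)&(p[...,2]<.03)&(abs(p[...,1])<.07)&(abs(p[...,0])<.03)&(v>200)
    print(f,m.sum())
    for z in np.arange(-.06,.03,.005):
        q=p[m&(abs(p[...,2]-z)<.0025)]
        if len(q): print('%.3f'%z,len(q),q.min(0)*1000,q.max(0)*1000)
```

```text
[[283.3832   0.     315.7247]
 [  0.     283.3832 200.7584]
 [  0.       0.       1.    ]]
wrist0 34923
-0.060 587 [ -1.3006 -62.7173 -62.4951] [ 13.2821  60.8497 -57.5   ]
-0.055 689 [ -6.5808 -57.5853 -57.4919] [ 12.2698  54.6567 -52.5056]
-0.050 796 [-10.7262 -57.8599 -52.5   ] [ 12.2507  54.9262 -47.5014]
-0.045 717 [-11.0351 -58.0236 -47.4942] [ 12.5083  54.8893 -42.5031]
-0.040 641 [-11.2667 -57.694  -42.4996] [ 12.2574  54.9518 -37.5095]
-0.035 592 [-11.3612 -57.7067 -37.4924] [ 12.0856  54.8597 -32.5172]
-0.030 501 [-11.416  -57.5825 -32.4722] [ 12.0071  54.1855 -27.5032]
-0.025 355 [-11.7376 -55.0275 -27.4929] [ 11.8359  53.0242 -22.5216]
-0.020 81 [ -9.7236 -44.6356 -22.4925] [  9.9229  41.6156 -19.4192]
wrist2 37432
-0.060 2117 [-11.2465 -39.3064 -62.4994] [ 14.6491  36.6708 -57.5022]
-0.055 1410 [-11.634  -34.8344 -57.4998] [ 14.6603  32.0748 -52.5004]
-0.050 513 [ -3.9563 -30.6532 -52.4989] [ 14.5288  27.7862 -47.5048]
-0.045 539 [-11.2148 -17.3409 -47.471 ] [ 12.7433  15.1359 -42.5045]
-0.040 257 [  6.3414 -15.0059 -42.4648] [ 12.1203  12.0556 -37.5002]
-0.035 345 [  6.0457 -15.0414 -37.4935] [ 11.9096  12.06   -32.5053]
-0.030 305 [  6.2588 -15.0769 -32.4896] [ 11.9756  11.9323 -27.5243]
-0.025 265 [  6.16   -15.0188 -27.4957] [ 12.2499  12.0254 -22.5105]
-0.020 265 [  6.4772 -14.981  -22.4619] [ 12.1799  12.0058 -17.5056]
-0.015 174 [  6.4088 -14.015  -17.4955] [ 11.9988  11.5781 -12.5705]
-0.010 164 [  5.3596  -7.7348 -12.4976] [29.5365  6.1488 -7.5146]
-0.005 764 [ 2.9838 -6.8748 -7.4916] [29.9916  7.1472 -4.0156]
```

>>> drive_tool(targets=[[0, 0, -4, 0, 0, 0, 85], [0, 0, 0, 0, 0, 0, 85], [0, 0, 0, 0, 0, 0, 85], [0, 0, 0, 0, 0, 0, 85], [0, 0, 0, 0, 0, 0, 85], [0, 0, 15, 0, 0, 0, 85], [0, 0, 15, 0, 0, 0, 85], [0, 0, 5, 0, 0, 0, 85], [0, 0, 0, 0, 0, 0, 5], [0, 0, 0, 0, 0, 0, 5], [0, 0, 0, 0, 0, 0, 5], [0, 0, 0, 0, 0, 0, 5], [0, 0, 0, 0, 0, 0, 5], [0, 0, 0, 0, 0, 0, 5]], squeeze=70)

```text
time: 7.68
tcp_pos: [0.6372, 0.0312, 0.0647]
tool_rot: [[-0.315, 0.949, 0.002], [0.949, 0.315, 0.0], [-0.001, 0.002, -1.0]]
force: [1.6, 0.3, 3.0]
grip_width: 0.0128
```

Run:
```python
from plan import *
st=robot.get_state();print(st['qpos'],st['tcp_pos'],st['force'],st['moment'],st['grip_width'])
im,d=snap('wrist')
cv2.imwrite('pics/w3.png',im[:,:,::-1])
```

```text
[-0.0193  0.5126  1.7011  0.0002  0.9256 -0.3404] [0.6372 0.0312 0.0647] [1.5927 0.3491 2.9922] [ 0.0671 -0.1806 -0.0276] 0.012791711780247492
```

View pics/w3.png

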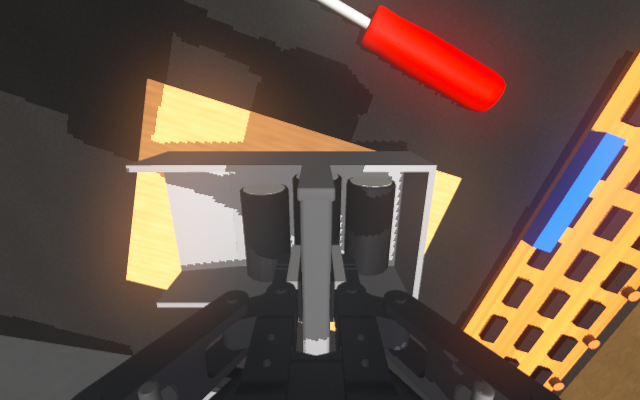

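>>> drive_tool(targets=[[0, 0, -10, 0, 0, 0, 5], [0, 0, -25, 0, 0, 0, 5], [0, 0, -35, 0, 0, 0, 5], [0, 0, -30, 0.04, 0, 0, 5], [0, 0, -10, 0.04, 0, 0, 5], [0, 0, 0, 0, 0, 0, 5]])

```text
time: 8.48
tcp_pos: [0.6367, 0.0314, 0.1741]
tool_rot: [[-0.316, 0.946, -0.076], [0.949, 0.315, -0.025], [-0.0, -0.08, -0.997]]
force: [0.0, -0.0, -4.4]
grip_width: 0.0131
```

Run:
```python
from plan import *
st=robot.get_state();print(repr(st['qpos']),st['tcp_pos'],st['tool_rot'],st['force'],st['moment'],st['grip_width'])
snap('side','s4.png')
```

```text
array([-0.0059,  0.4261,  1.5807, -0.0274,  1.2104, -0.3166]) [0.6367 0.0314 0.1741] [[-0.3158  0.9458 -0.0755]
 [ 0.9488  0.3148 -0.0252]
 [-0.0001 -0.0796 -0.9968]] [ 0.0262 -0.0455 -4.3574] [-0.0126 -0.0919 -0.0157] 0.013099469871352845
```

View pics/s4.png

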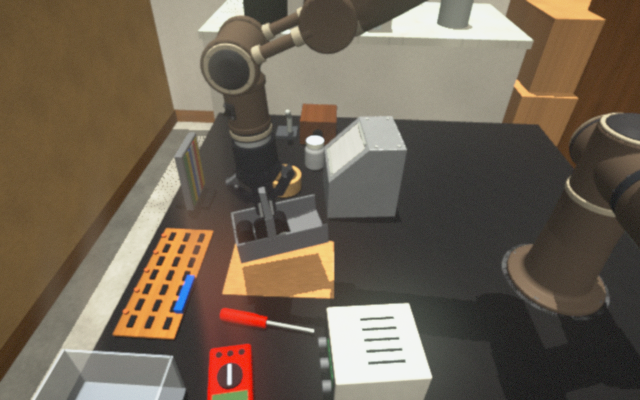

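```bash
cat > kin.py <<'E'
from plan import *
from scipy.optimize import least_squares
def fkp(q,pr,s4=1):
    r0,dy,h,a2,e,L,T,off=pr
    z=lambda a:R.from_euler('z',a).as_matrix(); y=lambda a:R.from_euler('y',a).as_matrix()
    R12=z(q[0])@y(q[1]); R3=R12@y(q[2]); R5=R3@z(s4*q[3])@y(q[4]); R6=R5@z(q[5])
    p=z(q[0])@np.array([r0,dy,h])+R12@np.array([0,0,a2])+R3@np.array([e,0,L])+R5@np.array([off,0,T])
    return p,R6
D=[([-1.2747,.3089,1.6349,0,1.1997,-.0697],[.2233,-.5830,.2229]),
([-.0183,.3269,1.577,-.0001,1.2373,-.3415],[.6411,.0317,.2393]),
([-.0194,.4708,1.6903,0,.9792,-.3405],[.6367,.0311,.0957]),
([-.0193,.5126,1.7011,.0002,.9256,-.3404],[.6372,.0312,.0647]),
([-.0059,.4261,1.5807,-.0274,1.2104,-.3166],[.6367,.0314,.1741])]
E
python3 - <<'E'
from kin import *
st=robot.get_state();p,R6=fkp(st['qpos'],[0]*8);print(R6.round(3),'\n',(R6.T@st['tool_rot']).round(3))
p,R6=fkp(st['qpos'],[0]*8,-1);print((R6.T@st['tool_rot']).round(3))
E
```

```text
[[-0.946 -0.316 -0.077]
 [-0.315  0.949 -0.025]
 [ 0.081  0.001 -0.997]] 
 [[ 0. -1. -0.]
 [ 1.  0.  0.]
 [-0. -0.  1.]]
[[ 0.02  -1.     0.015]
 [ 0.999  0.019 -0.049]
 [ 0.048  0.016  0.999]]
```

```bash
cat >> kin.py <<'E'
prior=np.array([0,.04,.35,.42,0,.42,.25,0]);w=np.array([.02,.1,.2,.2,.05,.2,.2,.01])
def fit():
    f=lambda x:np.r_[np.concatenate([(fkp(q,x)[0]-p)/.0005 for q,p in D]),(x-prior)/w]
    r=least_squares(f,prior);return r.x,r
lo=np.array([-3.06,-.79,.05,-1.19,.05,-2.94]);hi=np.array([3.06,1.96,2.63,4.34,2.64,2.94])
C90=np.array([[0,-1,0],[1,0,0],[0,0,1.]])
def ik(p,Rt,x,q0):
    def f(q):
        a,b=fkp(q,x);return np.r_[(a-p)*1000,R.from_matrix((b@C90).T@Rt).as_rotvec()*200]
    r=least_squares(f,np.clip(q0,lo+1e-3,hi-1e-3),bounds=(lo,hi));return r.x,np.abs(r.fun).max()
E
python3 - <<'E'
from kin import *
x,r=fit();print(x,np.abs(r.fun[:15]).max()*.5,'mm')
o=np.array([.4345,-.2632]);hx=np.array([.9943,.1063])
q=np.array(D[-1][0])
def tcp(lx,z,tilt,ins_pt=None):
    # lx: hopper-local x,z of spout lower edge; -> tcp
    t=np.radians(tilt);ux=np.array([np.cos(t),np.sin(t)]);uz=np.array([-np.sin(t),np.cos(t)])
    s=np.array([lx,z])+110*ux+62*uz
    return np.r_[o+hx*s[0]/1000,s[1]/1000]
for lx,z,t in [(115,128,0),(50,128,0),(38,115,10),(34,107,20),(34,92,30),(36,80,40),(38,75,45)]:
    for yaw in (6.1,0,):
        p=tcp(lx,z,t);qq,e=ik(p,tool(yaw,t),x,q);print(lx,z,t,yaw,p,qq,'%.2f'%e)
        if yaw==6.1: qn=qq
    q=qn
E
```

```text
[0.0005 0.0434 0.3129 0.48   0.0353 0.5265 0.3226 0.0004] 0.0629474716877243 mm
115 128 0 6.1 [ 0.6582 -0.2393  0.19  ] [-0.4108  0.4809  1.4653  0.      1.1954 -0.5172] 0.00
115 128 0 0 [ 0.6582 -0.2393  0.19  ] [-0.4108  0.4809  1.4653  0.      1.1954 -0.4108] 0.00
50 128 0 6.1 [ 0.5936 -0.2462  0.19  ] [-0.4608  0.373   1.6186  0.      1.15   -0.5673] 0.00
50 128 0 0 [ 0.5936 -0.2462  0.19  ] [-0.4608  0.373   1.6186  0.      1.15   -0.4608] 0.00
38 115 10 6.1 [ 0.5693 -0.2488  0.1952] [-0.5364  0.2435  1.7883  0.1262  0.9733 -0.7068] 0.00
38 115 10 0 [ 0.5693 -0.2488  0.1952] [-0.5276  0.238   1.7952  0.1069  0.9599 -0.5825] 0.00
34 107 20 6.1 [ 0.55   -0.2509  0.2029] [-0.6228  0.1356  1.9329  0.3131  0.8329 -0.9129] 0.00
34 107 20 0 [ 0.55   -0.2509  0.2029] [-0.6046  0.123   1.9472  0.2746  0.7995 -0.7697] 0.00
34 92 30 6.1 [ 0.5322 -0.2528  0.2007] [-0.723   0.0656  2.0703  0.5901  0.7244 -1.2225] 0.00
34 92 30 0 [ 0.5322 -0.2528  0.2007] [-0.6955  0.0442  2.093   0.548   0.6623 -1.0745] 0.00
36 80 40 6.1 [ 0.5145 -0.2547  0.1982] [-0.8372  0.0302  2.1922  0.9398  0.7005 -1.6211] 0.00
36 80 40 0 [ 0.5145 -0.2547  0.1982] [-0.8022 -0.0015  2.2244  0.9397  0.6093 -1.5128] 0.00
38 75 45 6.1 [ 0.506  -0.2556  0.1966] [-0.8974  0.0301  2.2456  1.1149  0.7266 -1.8279] 0.00
38 75 45 0 [ 0.506  -0.2556  0.1966] [-0.8597 -0.0067  2.2829  1.1509  0.627  -1.7543] 0.00
```

```bash
cat > traj.py <<'E'
from kin import *
o=np.array([.4345,-.2632]);hx=np.array([.9943,.1063])
def spout(ins,g,t):
    t=np.radians(t);ux=np.array([np.cos(t),np.sin(t)]);uz=np.array([-np.sin(t),np.cos(t)])
    return np.array([86,119])+g*uz-ins*ux,ux,uz
def tcpof(ins,g,t):
    s,ux,uz=spout(ins,g,t); s=s+110*ux+62*uz
    return np.r_[o+hx*s[0]/1000,s[1]/1000]
E
python3 - <<'E'
from traj import *
M=optics.get_calibration('wrist');K=M['mtx'];mt=M['mount']
d=np.load('/tmp/wrist2.npz')['d'];v,u=np.mgrid[:400,:640]
p=np.stack([(u-K[0,2])/K[0,0]*d,(v-K[1,2])/K[1,1]*d,d],-1)@mt[:3,:3].T+mt[:3,3]
prof=[]
for z in np.arange(-.12,-.005,.01):
    q=p[(d>0)&(abs(p[...,2]-z)<.005)&(abs(p[...,1])<.1)&(abs(p[...,0])<.06)]
    if len(q): print('%.2f'%z,len(q),np.percentile(q[:,1],[1,99])*1000); prof.append((np.percentile(q[:,1],1)*1000,z*1000))
prof+= [(-45,-82),(-45,-120),(-45,-200)]
poly=np.array([[-90,0],[-90,207],[-2,207],[90,115],[90,0]],np.float32).reshape(-1,1,2)
for ins,g,t in [(60,8,0),(65,10,20),(70,10,30),(70,10,38),(70,10,42),(70,10,45),(80,10,40)]:
    s,ux,uz=spout(ins,g,t)
    ds=[(-cv2.pointPolygonTest(poly,tuple(map(float,s+(110+y)*ux+(62-z)*uz)),True),y,z) for y,z in prof]
    print(ins,g,t,'spout',s,'min clr',min(ds))
E
```

```text
-0.10 3931 [-61.5026  58.6848]
-0.09 10833 [-60.2673  57.3824]
-0.08 8601 [-52.9392  50.0388]
-0.07 4609 [-45.6538  42.5733]
-0.06 5150 [-37.8482  35.3026]
-0.05 1365 [-30.649   27.5939]
-0.04 826 [-14.3749  11.5734]
-0.03 618 [-14.6569  11.819 ]
-0.02 490 [-14.682   11.7223]
-0.01 2100 [-7.3478  7.2104]
60 8 0 spout [ 26. 127.] min clr (86.72821767730271, np.float64(-7.3477710076622245), np.float64(-10.00000000000005))
65 10 20 spout [ 21.4998 106.1656] min clr (59.42664459432516, np.float64(-52.93917135347766), np.float64(-80.00000000000001))
70 10 30 spout [20.3782 92.6603] min clr (34.35169384614905, np.float64(-45.65377813642629), np.float64(-70.00000000000001))
70 10 38 spout [24.6826 83.7838] min clr (19.281833590166034, np.float64(-37.848185405357285), np.float64(-60.00000000000003))
70 10 42 spout [27.2886 79.5923] min clr (11.605084987761115, np.float64(-37.848185405357285), np.float64(-60.00000000000003))
70 10 45 spout [29.4315 76.5736] min clr (6.8596649169921875, np.float64(-37.848185405357285), np.float64(-60.00000000000003))
80 10 40 spout [18.2886 75.2374] min clr (8.073150634765625, np.float64(-37.848185405357285), np.float64(-60.00000000000003))
```

Run:
```python
from traj import *
st=robot.get_state()
o_,p,Rm=rows(st['tcp_pos'],st['tool_rot'],[([.65,-.03,.20],tool(15,-2),3),(tcpof(-29,9,0),tool(6.1,0),7)],vmax=42)
show(o_);print(p,Rm)
```

```text
10 rows
[[-20.9,-2.6,-8.9,-0.016,0.001,0.02,85],[-21,-2.1,-8.9,-0.015,0.001,0.02,85],[-20.9,-1.6,-9,-0.016,0.001,0.019,85],[-29.2,-6.6,1.7,-0.005,0,0.022,85],[-29.3,-5.9,1.6,-0.005,0.001,0.022,85],[-29.5,-5.2,1.5,-0.005,0,0.023,85],[-29.5,-4.7,1.6,-0.005,0,0.022,85],[-29.7,-3.9,1.5,-0.005,0.001,0.022,85],[-29.7,-3.3,1.5,-0.005,0,0.022,85],[-29.8,-2.7,1.4,-0.004,0,0.023,85]]
[ 0.6582 -0.2393  0.19  ] [[-0.1059  0.9944 -0.0004]
 [ 0.9944  0.1059 -0.0004]
 [-0.0004 -0.0005 -1.    ]]
```

>>> drive_tool(targets=[[-10, -1, -9, -0.016, 0, 0.01, 5], [-21, -2, -9, -0.016, 0, 0.02, 5], [-31, -3, -9, -0.015, 0, 0.03, 5], [-30, -6.5, 1.5, -0.005, 0, 0.022, 5], [-30, -6, 1.5, -0.005, 0, 0.022, 5], [-30, -5, 1.5, -0.005, 0, 0.023, 5], [-30, -4.5, 1.5, -0.005, 0, 0.022, 5], [-30, -4, 1.5, -0.005, 0, 0.022, 5], [-30, -3.5, 1.5, -0.005, 0, 0.022, 5], [-18, -2, 1.5, -0.004, 0, 0.022, 5], [-9, -1, 0, 0, 0, 0, 5], [0, 0, 0, 0, 0, 0, 5]])

```text
time: 10.02
tcp_pos: [0.6587, -0.2391, 0.1924]
tool_rot: [[-0.105, 0.994, 0.002], [0.994, 0.105, -0.005], [-0.005, 0.002, -1.0]]
force: [0.3, -0.1, -3.5]
grip_width: 0.013
```

Run:
```python
from traj import *
st=robot.get_state();print(st['qpos'],st['tcp_pos'],st['tool_rot'],st['grip_width'])
for n in('scene','side'):
    im,d=snap(n,n+'5.png');P=cloud(n,d);np.savez('/tmp/%s5.npz'%n,P=P,d=d,im=im)
a=cv2.imread('pics/scene5.png')[100:290,180:400];b=cv2.imread('pics/side5.png')[100:260,200:420]
cv2.imwrite('pics/z5.png',np.vstack([cv2.resize(x,None,fx=1.7*1,fy=1.7,interpolation=cv2.INTER_CUBIC) for x in(a,b)]))
p,Rm=st['tcp_pos'],st['tool_rot']
# measure rim of tray
P=np.concatenate([np.load('/tmp/%s5.npz'%n)['P'].reshape(-1,3) for n in('scene','side')])
pt=(P-p)@Rm  # tool frame -> tray
tr=np.stack([pt[:,1]+.02,pt[:,0],.062-pt[:,2]],1)*1000
m=(abs(tr[:,0])<110)&(abs(tr[:,1])<70)&(tr[:,2]>42)&(tr[:,2]<60)
q=tr[m];print(len(q),np.percentile(q,[1,50,99],axis=0))
```

```text
[-0.4088  0.4766  1.4663 -0.0037  1.1946 -0.5127] [ 0.6587 -0.2391  0.1924] [[-0.1051  0.9945  0.0023]
 [ 0.9945  0.1051 -0.0048]
 [-0.005   0.0018 -1.    ]] 0.012954867510243771
806 [[-88.2847 -49.534   42.1467]
 [ 45.49    19.2734  48.1672]
 [ 92.6414  54.3514  57.5419]]
```

View pics/z5.png

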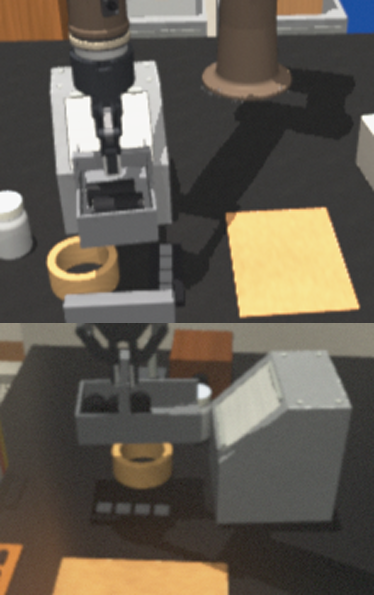

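Run:
```python
from traj import *
st=robot.get_state()
W=[(tcpof(60,10,0),tool(6.1,0),6)]
for ins,t in [(62,8),(64,16),(67,24),(70,32),(72,40)]: W.append((tcpof(ins,10,t),tool(6.1,t),2))
o_,p,Rm=rows(st['tcp_pos'],st['tool_rot'],W,vmax=20)
show(o_);print(p,Rm)
P=np.load('/tmp/side5.npz')['P'];d=np.load('/tmp/side5.npz')['d']
for n in('scene','side'):
    P=np.load('/tmp/%s5.npz'%n)['P'];im=np.load('/tmp/%s5.npz'%n)['im'].astype(int)
    m=(im[...,0]>150)&(im[...,0]-im[...,2]>60)&(abs(P[...,0]-.62)<.16)&(abs(P[...,1]-.0)<.12)&(P[...,2]<.02)
    q=P[m];print(n,len(q),cv2.minAreaRect((q[:,:2]*1000).astype(np.float32)),np.median(q[:,2]))
```

```text
16 rows
[[-0.2,-15,0.2,0,0.001,0,85],[-0.3,-15,0.2,0.001,0.001,0,85],[-0.2,-15,0.2,0,0,0,85],[-0.2,-14.9,0.2,0,0.001,0,85],[-0.3,-15,0.2,0,0.001,0,85],[-0.2,-15,0.2,0.001,0.001,0,85],[0,-6.2,-3,-0.07,0,0,85],[0,-6.1,-3.4,-0.07,0,0,85],[0,-6.2,-2.9,-0.07,0,0,85],[0,-6,-3.2,-0.07,0,0,85],[0,-6.7,-2.7,-0.07,0,0,85],[0,-6.6,-3.1,-0.069,-0.001,0,85],[0,-6.7,-2.4,-0.07,0,0,85],[0,-6.5,-2.9,-0.07,0,0,85],[0,-6.2,-2.3,-0.07,0,0,85],[0,-6,-2.7,-0.069,0,0,85]]
[ 0.503  -0.2559  0.1986] [[-0.1062  0.7619  0.6389]
 [ 0.9943  0.0817  0.0679]
 [-0.0005  0.6425 -0.7663]]
scene 4008 ((615.8702392578125, 7.466392517089844), (249.15994262695312, 172.49563598632812), 1.2526811361312866) 0.004081079083482986
side 5948 ((616.653076171875, 6.422126770019531), (241.6706085205078, 175.9320068359375), 0.8835141658782959) 0.002546158370327567
```

>>> drive_tool(targets=[[0, -10, 0, 0, 0, 0, 5], [0, -16, 0, 0, 0, 0, 5], [0, -16, 0, 0, 0, 0, 5], [0, -16, 0, 0, 0, 0, 5], [0, -16, 0, 0, 0, 0, 5], [0, -16, 0, 0, 0, 0, 5], [0, 0, 0, 0, 0, 0, 5]])

```text
time: 11.0
tcp_pos: [0.5682, -0.2484, 0.1923]
tool_rot: [[-0.105, 0.994, 0.002], [0.994, 0.105, -0.005], [-0.005, 0.001, -1.0]]
force: [0.6, 1.0, -3.2]
grip_width: 0.0131
```

Run:
```python
from traj import *
st=robot.get_state();print(st['qpos'],st['tcp_pos'],st['force'],st['grip_width'])
for n in('scene','side'): snap(n,n+'6.png')
a=cv2.imread('pics/scene6.png')[100:290,180:400];b=cv2.imread('pics/side6.png')[60:240,220:440]
cv2.imwrite('pics/z6.png',np.hstack([cv2.resize(x,(400,340),interpolation=cv2.INTER_CUBIC) for x in(a,b)]))
```

```text
[-0.4804  0.3267  1.6763 -0.0039  1.1345 -0.584 ] [ 0.5682 -0.2484  0.1923] [ 0.6027  1.0451 -3.2346] 0.01310232374488459
```

View pics/z6.png

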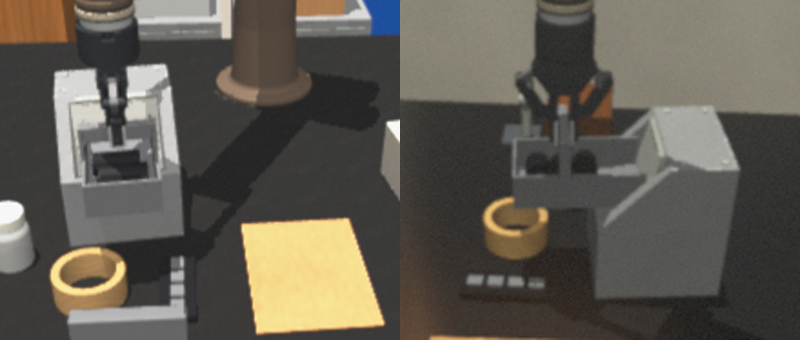

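Run:
```python
from traj import *
st=robot.get_state()
W=[]
for ins,t in [(62,8),(64,16),(67,24),(70,32),(72,40)]: W.append((tcpof(ins,11,t),tool(6.1,t),2))
o_,p,Rm=rows(st['tcp_pos'],st['tool_rot'],W,vmax=20)
show(o_);print(p)
```

```text
10 rows
[[-0.2,-6.3,-2.7,-0.068,0.003,0,85],[-0.2,-6.2,-3.1,-0.069,0.003,0,85],[0,-6.3,-2.9,-0.07,0,0,85],[0,-6.1,-3.3,-0.069,0,-0.001,85],[0,-6.8,-2.6,-0.07,0,0,85],[0,-6.5,-3.1,-0.07,0,0,85],[0,-6.8,-2.4,-0.07,0,0,85],[0,-6.6,-2.9,-0.069,0,0,85],[0,-6.3,-2.3,-0.07,0,0,85],[0,-6.1,-2.7,-0.07,0,0,85]]
[ 0.5023 -0.256   0.1993]
```

>>> drive_tool(targets=[[0, -6.5, -3, -0.07, 0.003, 0, 5], [0, -6, -3, -0.07, 0.003, 0, 5], [0, -6.5, -3, -0.07, 0, 0, 5], [0, -6, -3, -0.07, 0, 0, 5], [0, -6.5, -3, -0.07, 0, 0, 5], [0, -6.5, -3, -0.07, 0, 0, 5], [0, -7, -2.5, -0.07, 0, 0, 5], [0, -6.5, -3, -0.07, 0, 0, 5], [0, -6.5, -2.5, -0.07, 0, 0, 5], [0, -6, -2.5, -0.07, 0, 0, 5], [0, 0, 0, 0, 0, 0, 5], [0, 0, 0, 0, 0, 0, 5], [0, 0, 0, 0, 0, 0, 5], [0, 0, 0, 0, 0, 0, 5]])

```text
time: 12.85
tcp_pos: [0.5026, -0.2554, 0.1998]
tool_rot: [[-0.107, 0.759, 0.642], [0.994, 0.082, 0.069], [-0.0, 0.646, -0.763]]
force: [1.3, 0.2, -3.3]
grip_width: 0.0128
```

Run:
```python
from traj import *
st=robot.get_state();print(st['qpos'],st['tcp_pos'],st['tool_rot'],st['force'],st['moment'],st['grip_width'])
for n in('scene','side','wrist'): snap(n,n+'7.png')
a=cv2.imread('pics/scene7.png')[90:240,190:340];b=cv2.imread('pics/side7.png')[60:240,260:440];c=cv2.imread('pics/wrist7.png')
cv2.imwrite('pics/z7.png',np.vstack([np.hstack([cv2.resize(x,(330,300),interpolation=cv2.INTER_CUBIC) for x in(a,b)]),cv2.resize(c,(660,290))]))
```

```text
[-0.8649  0.0125  2.2105  0.9447  0.7189 -1.6473] [ 0.5026 -0.2554  0.1998] [[-0.1074  0.759   0.6422]
 [ 0.9942  0.0821  0.0692]
 [-0.0002  0.6459 -0.7634]] [ 1.3436  0.172  -3.3421] [0.0559 0.4904 0.0032] 0.012801310488994655
```

View pics/z7.png

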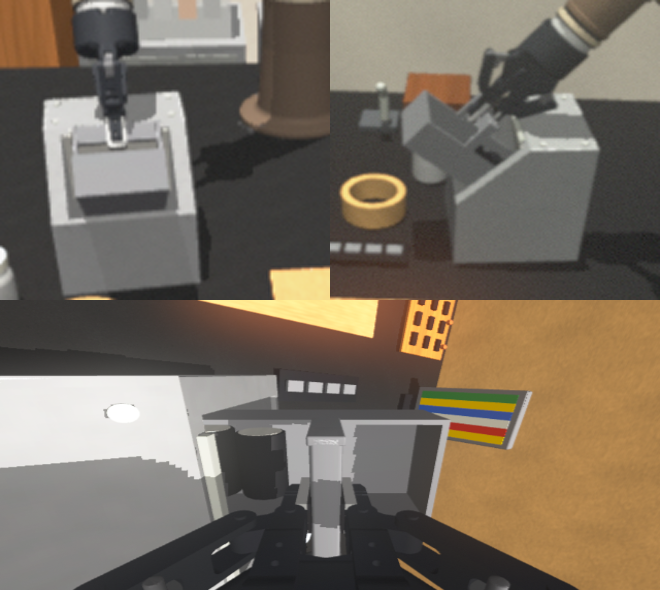

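Run:
```python
import cv2
c=cv2.imread('pics/wrist7.png');cv2.imwrite('pics/w7z.png',cv2.resize(c[130:330,160:400],(790,600),interpolation=cv2.INTER_CUBIC))
```

```text
(no output)
```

View pics/w7z.png

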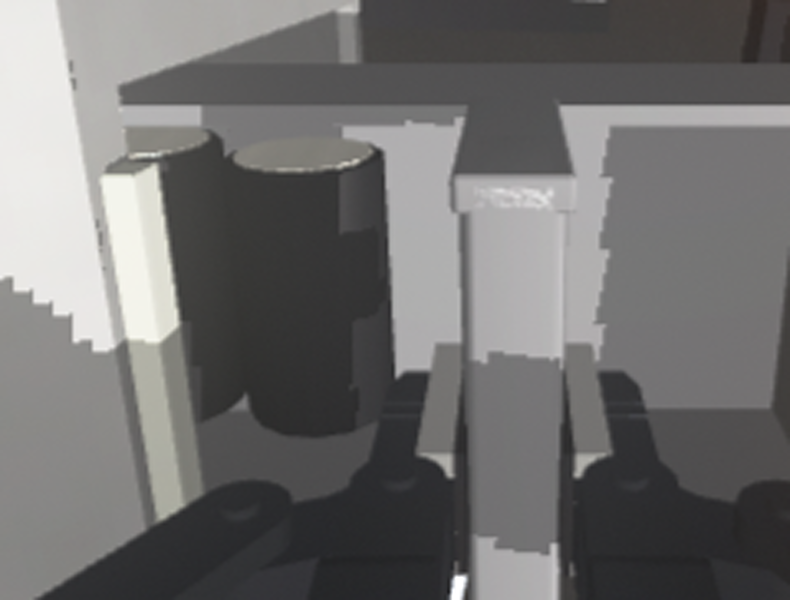

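Run:
```python
from traj import *
H=np.array([5,200.])
prof=[(-61,-100),(-60,-90),(-53,-80),(-45,-70),(-38,-60),(-31,-50),(-15,-40),(-15,-20)]
poly=np.array([[-90,0],[-90,207],[-2,207],[90,115],[90,0]],np.float32).reshape(-1,1,2)
for g in (5,10,20):
 for t in (35,40,45,50):
  for ins in (65,72,80,90):
    s,ux,uz=spout(ins,g,t)
    c=s+50*uz;v=c-H; a=np.arctan2(-v[1],v[0]);  # angle below +x
    b=np.arctan2(-(s-H)[1],(s-H)[0]) if np.hypot(*(s-H))<112 else 0
    a=max(a,b)
    e=H+112*np.array([np.cos(a),-np.sin(a)])
    lip=s+11*uz
    # min distance lip to flap segment
    ww=np.clip((lip-H)@(e-H)/112**2,0,1);dd=np.linalg.norm(H+ww*(e-H)-lip)
    clr=min(-cv2.pointPolygonTest(poly,tuple(map(float,s+(110+y)*ux+(62-z)*uz)),True) for y,z in prof)
    et=(e-s);print(g,t,ins,'flap %.2f'%(a-np.pi/4),'gap %.0f'%dd,'edge in tray frame x%.0f z%.0f'%(-90+et@ux,et@uz),'clr %.0f'%clr)
```

```text
5 35 65 flap 0.84 gap 24 edge in tray frame x-114 z20 clr 26
5 35 72 flap 0.91 gap 26 edge in tray frame x-113 z25 clr 21
5 35 80 flap 0.98 gap 28 edge in tray frame x-111 z30 clr 14
5 35 90 flap 1.06 gap 30 edge in tray frame x-106 z37 clr 6
5 40 65 flap 0.84 gap 27 edge in tray frame x-111 z27 clr 17
5 40 72 flap 0.90 gap 28 edge in tray frame x-109 z32 clr 11
5 40 80 flap 0.96 gap 30 edge in tray frame x-106 z37 clr 4
5 40 90 flap 1.02 gap 33 edge in tray frame x-100 z43 clr -2
5 45 65 flap 0.83 gap 29 edge in tray frame x-108 z34 clr 7
5 45 72 flap 0.88 gap 31 edge in tray frame x-104 z38 clr 2
5 45 80 flap 0.93 gap 33 edge in tray frame x-100 z43 clr -4
5 45 90 flap 0.99 gap 37 edge in tray frame x-93 z48 clr -11
5 50 65 flap 0.82 gap 32 edge in tray frame x-103 z40 clr -1
5 50 72 flap 0.86 gap 34 edge in tray frame x-99 z44 clr -6
5 50 80 flap 0.90 gap 37 edge in tray frame x-94 z48 clr -12
5 50 90 flap 0.95 gap 41 edge in tray frame x-86 z52 clr -21
10 35 65 flap 0.88 gap 25 edge in tray frame x-118 z18 clr 29
10 35 72 flap 0.95 gap 27 edge in tray frame x-117 z23 clr 24
10 35
[... 1147 characters left out ...]
frame x-122 z24 clr 25
20 40 72 flap 1.04 gap 32 edge in tray frame x-119 z29 clr 20
20 40 80 flap 1.10 gap 33 edge in tray frame x-115 z34 clr 13
20 40 90 flap 1.15 gap 34 edge in tray frame x-108 z40 clr 6
20 45 65 flap 0.97 gap 32 edge in tray frame x-117 z31 clr 16
20 45 72 flap 1.02 gap 33 edge in tray frame x-113 z36 clr 10
20 45 80 flap 1.06 gap 34 edge in tray frame x-108 z40 clr 5
20 45 90 flap 1.11 gap 35 edge in tray frame x-100 z45 clr -2
20 50 65 flap 0.95 gap 34 edge in tray frame x-112 z37 clr 8
20 50 72 flap 0.99 gap 34 edge in tray frame x-107 z41 clr 2
20 50 80 flap 1.03 gap 35 edge in tray frame x-101 z45 clr -4
20 50 90 flap 1.07 gap 38 edge in tray frame x-92 z49 clr -12
```

>>> drive_tool(targets=[[0, -3, -6, 0, 0, 0, 5], [0, -5, -5, 0, 0, 0, 5], [0, -4, 0, -0.03, 0, 0, 5], [0, 0, 0, 0, 0, 0, 5], [0, 0, 0, 0, 0, 0, 5], [0, 0, 0, 0, 0, 0, 5]])

```text
time: 13.75
tcp_pos: [0.4858, -0.2573, 0.2001]
tool_rot: [[-0.106, 0.74, 0.664], [0.994, 0.079, 0.071], [0.0, 0.668, -0.744]]
force: [0.4, 0.2, -3.0]
grip_width: 0.0132
```

Run:
```python
from traj import *
st=robot.get_state();print(st['qpos'],st['tcp_pos'],st['tool_rot'],st['force'],st['moment'],st['grip_width'])
for n in('side','wrist'): snap(n,n+'8.png')
b=cv2.imread('pics/side8.png')[80:230,280:430];c=cv2.imread('pics/wrist8.png')
cv2.imwrite('pics/z8.png',np.hstack([cv2.resize(b,(350,500),interpolation=cv2.INTER_CUBIC),cv2.resize(c[130:330,160:340],(450,500),interpolation=cv2.INTER_CUBIC)]))
```

```text
[-0.9162 -0.0082  2.2465  0.9968  0.7468 -1.7321] [ 0.4858 -0.2573  0.2001] [[-0.1064  0.7397  0.6644]
 [ 0.9943  0.0791  0.0712]
 [ 0.0001  0.6682 -0.744 ]] [ 0.3883  0.164  -3.0029] [0.0025 0.4654 0.0171] 0.013240042575162711
```

View pics/z8.png

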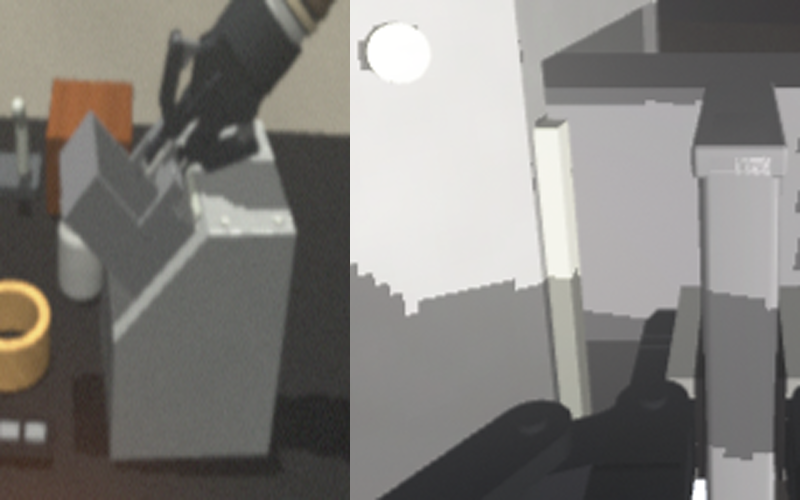

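>>> drive_tool(targets=[[0, 3, 0, 0, 0, 0, 5], [0, -3, 0, 0, 0, 0, 5], [0, 3, 0, 0, 0, 0, 5], [0, -3, 0, 0, 0, 0, 5], [0, 0, 0, 0, 0, 0, 5], [0, 0, 0, 0, 0, 0, 5], [0, 0, 0, 0, 0, 0, 5], [0, 0, 0, 0, 0, 0, 5]])

```text
time: 14.85
tcp_pos: [0.4857, -0.2573, 0.1999]
tool_rot: [[-0.106, 0.74, 0.664], [0.994, 0.079, 0.071], [0.0, 0.668, -0.744]]
force: [0.6, -0.6, -1.4]
grip_width: 0.0136
```

Run:
```python
from traj import *
st=robot.get_state();print(st['tcp_pos'],st['force'],st['moment'],st['grip_width'])
im,d=snap('wrist','wrist9.png');c=im[:,:,::-1]
cv2.imwrite('pics/z9.png',cv2.resize(c[100:330,140:400],(780,590),interpolation=cv2.INTER_CUBIC))
for n in('wrist',):
    print([(round(r['score'],2),r['box']) for r in optics.cut_out('cap0',n)])
# plan withdraw: reverse
# (82,22,41.7)->level at ins 60, then out
W=[]
for ins,g,t in [(76,20,34),(72,18,26),(68,16,18),(64,14,9),(60,13,0)]: W.append((tcpof(ins,g,t),tool(6.1,t),2))
W.append((tcpof(-30,13,0),tool(6.1,0),6))
o_,p,Rm=rows(st['tcp_pos'],st['tool_rot'],W,vmax=20,g=5)
show(o_);print(p)
```

```text
[ 0.4857 -0.2573  0.1999] [ 0.6329 -0.6166 -1.3988] [-0.1162  0.3403 -0.0362] 0.013611925073460748
[(0.39, [1.2, 103.0, 281.0, 297.0])]
16 rows
[[-0.2,8.3,3.3,0.069,0,0,5],[-0.2,8.5,2.8,0.069,0,0,5],[0,7.4,4,0.07,0,0,5],[0,7.7,3.5,0.07,0,0,5],[0,7.2,4.3,0.07,0,0,5],[0,7.5,3.8,0.07,0,0,5],[0,7.7,5.1,0.078,0,0,5],[0,8,4.4,0.079,0,0,5],[0,7.6,4.9,0.078,0,0,5],[-0.1,7.9,4.3,0.079,0,0,5],[0,15,0,0,0,0,5],[0,15,0,0,0,0,5],[0,15,0,0,0,0,5],[0,15,0,0,0,0,5],[0,15,0,0,0,0,5],[0.1,15,0,0,0,0,5]]
[ 0.6592 -0.2391  0.194 ]
```

View pics/z9.png

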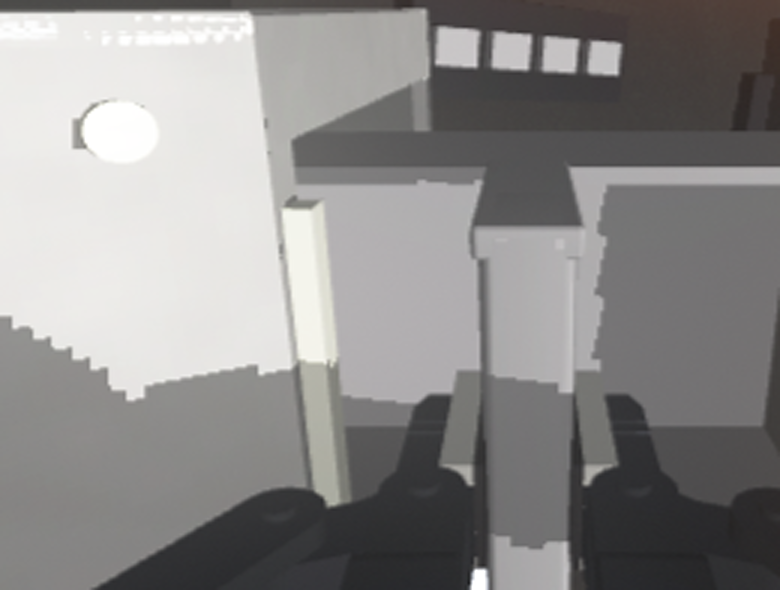

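>>> drive_tool(targets=[[0, 8, 3, 0.07, 0, 0, 5], [0, 8, 3, 0.07, 0, 0, 5], [0, 7.5, 4, 0.07, 0, 0, 5], [0, 7.5, 4, 0.07, 0, 0, 5], [0, 7.5, 4, 0.07, 0, 0, 5], [0, 7.5, 4, 0.07, 0, 0, 5], [0, 8, 5, 0.078, 0, 0, 5], [0, 8, 4.5, 0.078, 0, 0, 5], [0, 8, 5, 0.078, 0, 0, 5], [0, 8, 4, 0.08, 0, 0, 5], [0, 0, 0, 0, 0, 0, 5]])

```text
time: 16.32
tcp_pos: [0.5717, -0.2475, 0.1927]
tool_rot: [[-0.108, 0.994, -0.002], [0.994, 0.108, 0.001], [0.001, -0.002, -1.0]]
force: [0.7, 0.2, -2.3]
grip_width: 0.0133
```

Run:
```python
from traj import *
st=robot.get_state();print(st['tcp_pos'],st['tool_rot'],st['force'],st['moment'],st['grip_width'])
im,d=snap('wrist','wrist10.png');c=im[:,:,::-1]
im2,_=snap('side','side10.png');b=im2[80:230,250:430,::-1]
cv2.imwrite('pics/z10.png',np.hstack([cv2.resize(b,(350,500),interpolation=cv2.INTER_CUBIC),cv2.resize(c[100:330,100:440],(450,500),interpolation=cv2.INTER_CUBIC)]))
```

```text
[ 0.5717 -0.2475  0.1927] [[-0.1078  0.9942 -0.0017]
 [ 0.9942  0.1078  0.0011]
 [ 0.0013 -0.0016 -1.    ]] [ 0.7499  0.1581 -2.298 ] [ 0.0331 -0.2837  0.0015] 0.013304376321718972
```

View pics/z10.png

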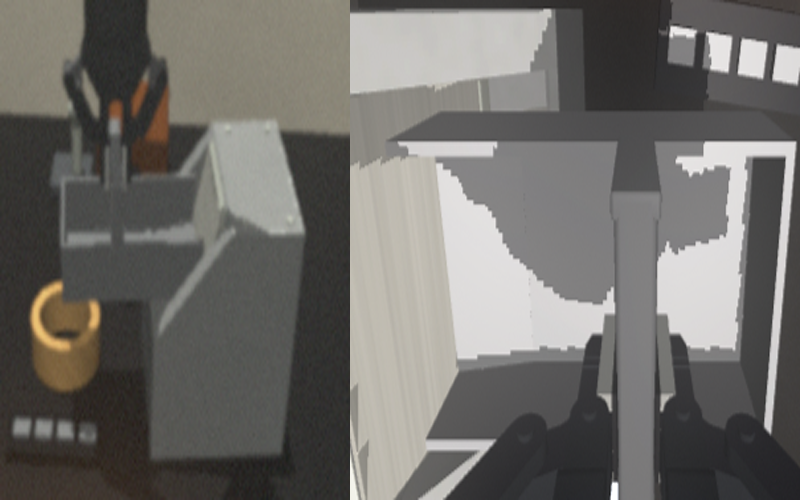

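>>> drive_tool(targets=[[0, 10, 0, 0, 0, 0, 5], [0, 14, 0, 0, 0, 0, 5], [0, 14, 0, 0, 0, 0, 5], [0, 14, 0, 0, 0, 0, 5], [0, 14, 0, 0, 0, 0, 5], [0, 14, 0, 0, 0, 0, 5], [0, 12, 0, 0, 0, 0, 5], [0, 0, 0, 0, 0, 0, 5]])

```text
time: 17.42
tcp_pos: [0.6625, -0.2381, 0.1931]
tool_rot: [[-0.107, 0.994, -0.002], [0.994, 0.107, 0.0], [0.001, -0.002, -1.0]]
force: [0.1, 0.3, -1.9]
grip_width: 0.0132
```

Run:
```python
from traj import *
st=robot.get_state();print(st['tcp_pos'],st['force'])
for n in('scene','side'):
    im,d=snap(n,n+'11.png');P=cloud(n,d)
    q=P[(d>0)&(P[...,2]>.13)&(P[...,2]<.19)&(P[...,0]>.42)&(P[...,0]<.54)&(abs(P[...,1]+.257)<.05)]
    c=q.mean(0);print(n,len(q),c,np.linalg.svd(q-c,full_matrices=False)[2][2])
a=cv2.imread('pics/scene11.png')[100:290,180:400];b=cv2.imread('pics/side11.png')[60:240,220:440]
cv2.imwrite('pics/z11.png',np.hstack([cv2.resize(x,(400,340),interpolation=cv2.INTER_CUBIC) for x in(a,b)]))
o_,p,Rm=rows(st['tcp_pos'],st['tool_rot'],[([.637,.008,.175],tool(3,0),7),([.637,.008,.075],None,4)],vmax=36,g=5)
show(o_);print(p)
```

```text
[ 0.6625 -0.2381  0.1931] [ 0.1439  0.2566 -1.8795]
scene 603 [ 0.4782 -0.2545  0.1625] [0.7007 0.074  0.7097]
side 590 [ 0.4769 -0.255   0.1604] [0.7019 0.0718 0.7086]
11 rows
[[35.3,0.1,2.6,0,0,0.008,5],[35.4,-0.1,2.6,-0.001,0,0.008,5],[35.3,-0.4,2.6,0,0,0.008,5],[35.4,-0.7,2.6,0,0,0.007,5],[35.3,-1,2.6,0,0,0.008,5],[35.3,-1.2,2.6,-0.001,0,0.008,5],[35.4,-1.5,2.7,0,0,0.008,5],[0,0,25,0,0,0,5],[0,0,25,0,0,0,5],[-0.1,0,25,0,0,0,5],[0,0,25,0,0,0,5]]
[0.637 0.008 0.075]
```

View pics/z11.png

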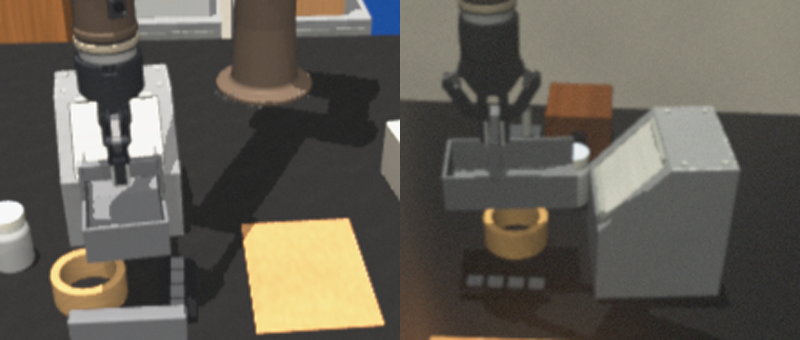

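>>> drive_tool(targets=[[18, 0, 2, 0, 0, 0.004, 5], [35, 0, 2.5, 0, 0, 0.008, 5], [35, 0, 2.5, 0, 0, 0.008, 5], [35, -0.5, 2.5, 0, 0, 0.008, 5], [35, -1, 2.5, 0, 0, 0.008, 5], [35, -1, 2.5, 0, 0, 0.008, 5], [35, -1, 2.5, 0, 0, 0.008, 5], [19, -1, 1, 0, 0, 0.004, 5], [0, 0, 20, 0, 0, 0, 5], [0, 0, 25, 0, 0, 0, 5], [0, 0, 25, 0, 0, 0, 5], [0, 0, 20, 0, 0, 0, 5], [0, 0, 9, 0, 0, 0, 5], [0, 0, 0, 0, 0, 0, 5]])

```text
time: 19.27
tcp_pos: [0.6361, 0.0071, 0.0755]
tool_rot: [[-0.05, 0.999, -0.004], [0.999, 0.05, 0.0], [0.001, -0.004, -1.0]]
force: [0.0, 0.4, -1.8]
grip_width: 0.0132
```

Run:
```python
from traj import *
st=robot.get_state();print(st['tcp_pos'],st['tool_rot'],st['force'],st['grip_width'])
```

```text
[0.6361 0.0071 0.0755] [[-0.0501  0.9987 -0.0039]
 [ 0.9987  0.0501  0.0003]
 [ 0.0005 -0.0038 -1.    ]] [ 0.0292  0.4248 -1.7995] 0.013157017743098916
```

Tray should touch at about 0.065; lower gently until contact.

>>> drive_tool(targets=[[0, 0, 6, 0.004, 0, 0, 5], [0, 0, 3, 0, 0, 0, 5], [0, 0, 2, 0, 0, 0, 5], [0, 0, 0, 0, 0, 0, 5]])

```text
time: 19.77
tcp_pos: [0.6365, 0.0076, 0.0655]
tool_rot: [[-0.051, 0.999, -0.006], [0.999, 0.051, 0.0], [0.0, -0.006, -1.0]]
force: [0.1, -0.4, -3.3]
grip_width: 0.0129
```

>>> drive_tool(targets=[[0, 0, 1, -0.004, 0, 0, 5], [0, 0, 1, 0, 0, 0, 5], [0, 0, 0, 0, 0, 0, 5], [0, 0, 0, 0, 0, 0, 5]])

```text
time: 20.27
tcp_pos: [0.6368, 0.0076, 0.0647]
tool_rot: [[-0.051, 0.999, -0.002], [0.999, 0.051, 0.0], [0.0, -0.002, -1.0]]
force: [-3.6, 0.7, 5.2]
grip_width: 0.0129
```

Contact. Open and retreat straight up.

>>> drive_tool(targets=[[0, 0, 0, 0, 0, 0, 25], [0, 0, 0, 0, 0, 0, 45], [0, 0, 0, 0, 0, 0, 70], [0, 0, 0, 0, 0, 0, 70], [0, 0, 0, 0, 0, 0, 70], [0, 0, -10, 0, 0, 0, 70], [0, 0, -25, 0, 0, 0, 70], [0, 0, -45, 0, 0, 0, 70], [0, 0, -45, 0, 0, 0, 70], [0, 0, -45, 0, 0, 0, 70], [0, 0, -30, 0, 0, 0, 70], [0, 0, 0, 0, 0, 0, 70]])

```text
time: 21.78
tcp_pos: [0.6394, 0.0073, 0.2682]
tool_rot: [[-0.051, 0.999, 0.006], [0.999, 0.051, -0.0], [-0.0, 0.006, -1.0]]
force: [0.0, 0.4, -0.8]
grip_width: 0.0702
```

Run:
```python
from traj import *
st=robot.get_state();print(st['tcp_pos'],st['force'],st['grip_width'])
for n in('scene','side'):
    im,d=snap(n,n+'12.png');P=cloud(n,d)
    m=(d>0)&(P[...,0]>.5)&(P[...,0]<.76)&(P[...,1]>-.09)&(P[...,1]<.12)
    q=P[m&(P[...,2]>.046)&(P[...,2]<.06)]
    print(n,'rim',cv2.minAreaRect((q[:,:2]*1000).astype(np.float32)),np.median(q[:,2]))
    q=P[(d>0)&(P[...,2]>.13)&(P[...,2]<.19)&(P[...,0]>.42)&(P[...,0]<.54)&(abs(P[...,1]+.257)<.05)]
    c=q.mean(0);print('flap',c,np.linalg.svd(q-c,full_matrices=False)[2][2])
    for t in['tape','driver','meter','foam','jar']:
        r=optics.cut_out(t,n)[:1]
        if r:
            print(t,r[0]['box'],np.median(P[r[0]['mask']&(d>0)],0))
    r=optics.cut_out('cap0',n); print('cap',[(round(x['score'],2),x['box']) for x in r])
snap('wrist','wrist12.png')
```

```text
[0.6394 0.0073 0.2682] [ 0.0007  0.3805 -0.8234] 0.07015332356460302
scene rim ((617.82275390625, 6.017215728759766), (186.80465698242188, 101.74260711669922), 2.5354161262512207) 0.05269434389907257
flap [ 0.4816 -0.2573  0.1597] [0.7002 0.0767 0.7098]
tape [205.7, 237.5, 44.1, 39.7] [ 0.648  -0.2982  0.0341]
driver [405.1, 229.3, 14.2, 45.9] [0.6799 0.1554 0.0227]
meter [433.3, 236.5, 59.5, 40.1] [0.6849 0.2798 0.0345]
foam [266.9, 241.8, 20.6, 39.6] [ 0.6455 -0.1764  0.0136]
jar [171.1, 210.7, 27.3, 42.3] [ 0.5848 -0.412   0.0599]
cap []
side rim ((615.1484985351562, 7.6925048828125), (179.97117614746094, 105.66477966308594), 2.8117432594299316) 0.05117977277635555
flap [ 0.477  -0.2555  0.1604] [0.7011 0.0746 0.7091]
tape [265.9, 166.0, 38.4, 29.6] [ 0.6441 -0.2736  0.0296]
driver [216.7, 311.0, 99.1, 18.6] [0.6593 0.1669 0.0202]
meter [208.1, 344.0, 44.4, 56.0] [0.6671 0.2855 0.034 ]
foam [256.0, 204.4, 48.0, 14.4] [ 0.6431 -0.1688  0.0117]
jar [303.3, 135.9, 20.3, 33.4] [ 0.5617 -0.3941  0.0579]
cap []
```

View pics/scene12.png

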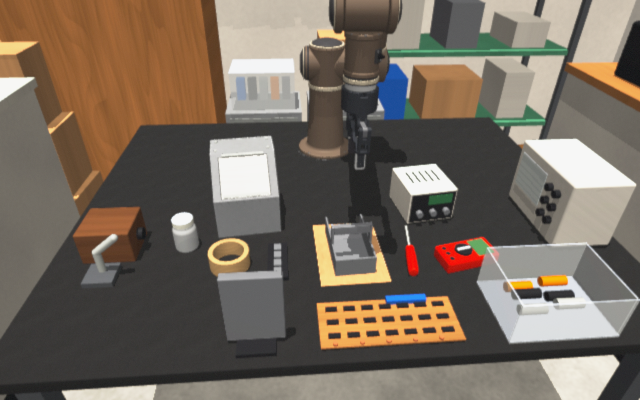

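View pics/side12.png

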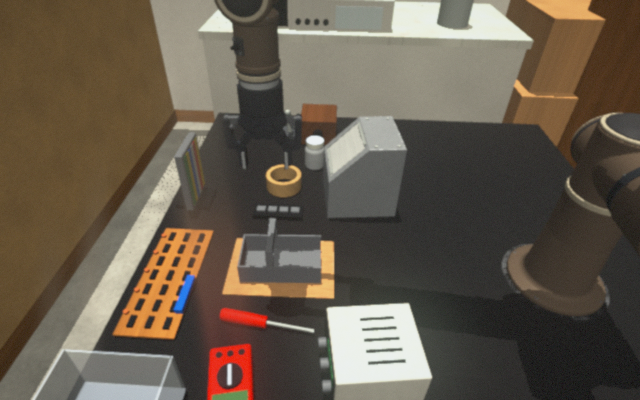

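View pics/wrist12.png

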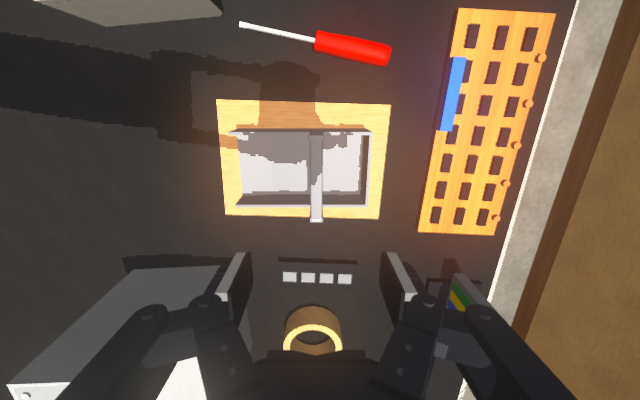

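```bash
python3 -c "
from rig import robot
print(robot.get_state()['joint_velocities']);print(robot.job_done())"
```

```text
[ 0.00038641 -0.0026931  -0.00069421  0.00040576  0.00133273 -0.00084692]
the job is handed in; nothing more can be done
None
```

The job is done and handed in at about 22 s of the 58 s allowed. All three capacitors were tipped into the hopper through the flap. The tray was then drawn out and now stands empty and upright on the cardboard sheet.

**What the last checks showed**
- **Tray:** Empty in the wrist picture. It stands level, its rim at about 52 mm, centred on the sheet at about (0.616, 0.007) with about 3° of yaw.
- **Flap:** Shut. The slope plane measured at the end matches the one measured before I started, in both cameras.
- **Capacitors:** None found on the bench by the network. The wrist load after tipping was about 2.3 N, which fits an empty tray. I could not see inside the hopper.
- **Bystanders:** The driver, meter, jar and tape look to be where they were, to within mask noise. The foam matches in the side camera. In the scene camera, the first detection had mistaken the jar for the foam, so there is no comparison there. The gripper is clear of everything.

**What went wrong and was mended**
- **First grasp closed on nothing:** The fingertips stood about 28 mm farther back than the stated TCP implies, seen in the wrist depth image. They only rested on the crossbar with about 3 N. I went down another 30 mm or so and then held the bar firmly.
- **First tip left capacitors behind:** At 40° and 72 mm in, at least two capacitors were still held up at the spout by the flap. Lifting the tray, pushing about 12 mm deeper and tipping about 2° more let them roll out.

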